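# Sort tested drive sleds by their inspection tag

### The arm

A 6-joint arm with a two-finger parallel gripper is mounted at the origin on a cart in front of the work surface, level with it; the furniture and walls round the work are solid. World frame = base frame: x ahead of the robot, y to its left, z up, the work surface at z = 0. Lengths are in m, angles in degrees, forces in N, time in s.
With the tool pointing down it reaches from about 0.375 to 0.9 m from the base axis. Payload 3.1 kg.
Tool frame: the origin (TCP) lies at the very end of the fingers, on their centre line; the grasp point (between the pads) lies 19 mm behind it; z points along the fingers, y is the line along which they close (so a half turn about z gives the same grasp; the last joint's range is limited). The gripper opens to 87 mm and grips with 3 to 60 N. Pads are 19 mm wide; open, the fingers measure 117 mm over their backs; the gripper's body (75 mm by 190 mm) begins 51 mm behind the grasp point.
Start: joints at [67.122, 30.224, 82.088, -0, 67.689, -10.227], TCP at [0.137, 0.61, 0.223] pointing down, gripper open.
Joint ranges: [-176.69, 176.69], [-43.24, 126.21], [12.49, 139.97], [-82, 262], [0, 151.66], [-163.58, 163.58]. Speed limits (degrees/s): [159.86, 159.86, 180, 180, 180, 180].

### API

Orientations are given as a 3x3 rotation matrix whose columns are the frame's x, y, z axes.
In Python, from rig import readout, viewer, ticket gives the robot as it stands.
- The arm moves only by the tool send_rows, never from a script. Its argument "moves" is a list of rows, each a list of 6 numbers: the shift along the tool's x, y, z in units of 250 mm (1.0 is 250 mm), then the turn, a rotation vector about the tool's x, y, z in units of 90 degrees (1.0 is 90 degrees). A call has 1 to 12 rows; each row is the pose to reach, as a shift and turn from the pose commanded when the call began, along the tool's axes at that moment; what a row does not reach only later rows make up. A row lasts 1/10 s, in which the tool goes at most 50 mm and 8.59 degrees, less where a joint would pass 70% of its speed; a pose out of reach is approached as far as the arm can. A call with a number of a shift or a turn outside -1 to 1 is refused whole. A call with a gripper value outside its range is refused whole. "grip" is the opening, from 0 (shut) to 1 (fully open), set as the call begins (left out, the last holds). The fingers move at their own pace and stop on an object; the grip force is fixed at half the most. Time passes only in rows, so rows that repeat a pose let the fingers close. It gives the time, the measured TCP pose, the force, the opening and the grip force at its end, in the units of the state.
- readout.read_state(): the state, without advancing time (a new reading comes with each control period).
- viewer.capture(name): name is "scene" or "top" or "wrist"; returns (picture, depth): 480x640x3 uint8, red, green, blue; 480x640 float32, m along the optical axis (not along the pixel's ray), 0 where there is no reading.
- viewer.camera_info(name): a dict with "fx", "fy", "cx", "cy" (pixels), "distortion" ([k1, k2, p1, p2, k3] as OpenCV has them; the pictures are not rectified), "R" (3x3) and "t" (3): a world point X has camera coordinates R X + t; the wrist camera has in their place "tool_from_camera" (4x4, takes a point from camera to tool coordinates, whose origin is the TCP and whose axes are the flange's). Camera axes: x right, y down, z forward; pixel columns grow to the right and rows downward; lengths in m; the calibration is good to about 2 mm. A picture is of the moment at which its call begins: read the wrist's pose just before it. camera_info takes no time and is no camera call.
- ticket.hand_in(): hands the job in; it is judged then, once.
The state is a dict: "time_s": time; "joint_positions": joint angles; "qvel": joint speeds; "tau": joint torques, N m; "position": TCP position; "tcp_rot": TCP orientation; "force": force on the tool from outside, world axes, zero at the start; "moment": the same for the moment, N m; "opening": opening from 0.0 (shut) to 1.0 (fully open); "grasp_force": force on a finger pad.
Only numpy, scipy, OpenCV 4.12 (cv2) and the standard library are available. Lean on these libraries where they do the work, as an engineer would, in place of code of your own. Each camera call takes 0.05 s, during which the arm holds its last target. There are 200 camera calls.

### The job

The drive tests on two of the sleds in the sloped test stand are finished: lift those two out by their grip bars and lay the one tagged with a round disc fully down between the locators of the open nest that bears the disc, and the one tagged with a cross down between the locators inside the open grey box that bears the cross, then shut that box's lid. Either way round is fine, but the drives are shock-sensitive, so set the sleds down gently, without dropping or pressing them, and leave the sled without a tag where it is, still under test.

Things in the scene. Friction and masses are not known exactly. Their poses are not given: they have to be found in the camera images.
- test_stand: Fixed aluminium stand, 290 mm wide, 95 mm high at the back, its top sloping at 30 degrees, rising away from the robot. Three bays 92 mm apart, a sled in each (which in which varies), lying on the slope, grip end low, against a 9 mm front lip; 8 mm rails beside, 12 mm contact strip behind. Origin: under its middle at table height; x back (uphill), y left.
- sled_disc: Passed: a black 50 mm tag with a white round disc, 36 mm across, lies on its drive. Grey plastic tray 130 x 78 mm, 3 mm floor, 13 mm side rails, holding a silver laptop drive whose top is 10 mm above the underside; about 0.15 kg. A black grip bar stands across its front end. Origin: centre of the underside; x lengthwise from grip end (-65 mm) to tail (+65 mm), y across, z up.
- sled_cross: Failed: its black 50 mm tag bears a white diagonal cross of two 46 mm bars. Otherwise exactly like sled_disc: same sizes, grip bar and origin.
- sled_plain: Still under test: no tag. Otherwise exactly like sled_disc. To be left in its bay.
- sled_disc_grip (a point): Middle of that sled's grip bar, sled axes, 50 mm from the sled's origin towards -x and 36 mm above the underside. The bar is 12 mm thick (x), 60 mm wide (y), flat-faced, from 26 to 46 mm above the underside, on two posts; the drive begins 6 mm behind it (x = -38 mm), top at 10 mm.
- sled_cross_grip (a point): Middle of that sled's grip bar, sled axes, 50 mm from the sled's origin towards -x and 36 mm above the underside. The bar is 12 mm thick (x), 60 mm wide (y), flat-faced, from 26 to 46 mm above the underside, on two posts; the drive begins 6 mm behind it (x = -38 mm), top at 10 mm.
- pass_nest: Fixed open nest: black plate 112 (local x) x 172 (y) x 8 mm with eight grey locators, 10 mm high, round a pocket 88 (x) x 140 (y) mm; a flat tongue at its front bears a white disc, 36 mm across. Stands left or right of the robot's middle. Origin: centre of its underside; x away from the robot, y left.
- pass_nest_floor (a point): Centre of the pocket floor of pass_nest, 8 mm above the table, axes as pass_nest. A sled fits with its length along y, either way round, 5 mm free on each side; when it lies home its origin is at this point.
- reject_box: Fixed open-topped grey steel box, 128 (local x) x 224 (y) x 62 mm, walls 4 mm, a white cross on a black plate on its front wall, a hinged lid on its far side. Stands left or right of the robot's middle, on the other side than pass_nest. Origin: centre of its underside; x away from the robot, y left.
- reject_nest_floor (a point): Centre of the pocket floor inside reject_box, 7 mm above the table, axes as reject_box; pocket and 10 mm locators as in pass_nest. A sled fits with its length along y, either way round; when it lies home its origin is at this point and its grip bar is below the box's rim.
- reject_lid (a joint): Angle of the box's lid in rad: 0 shut, growing as it opens upward and back; starts open past upright (1.75 to 2.05; at most 2.1). A stiff hinge holds it anywhere. The lid is a 128 x 224 x 4 mm sheet with a 35 mm high, about 30 mm wide knob at the middle of its width, 98 mm from the hinge.
- reject_lid_hinge (a point): Middle of the lid's hinge line, on the far top edge of reject_box, 62 mm above the table; the line runs along the box's y. The lid reaches 128 mm from it. The point's own axes turn with the lid.
Things that resemble listed ones, but are neither listed nor needed, are in the scene too. What is shaped like the sled_disc but yellow is not meant.

How it is judged (in metres and radians):
At the end, for the whole second after the job is handed in: Disc sled flat on the floor of pass_nest, cross sled flat on the floor of the nest in reject_box: each centred within 10 mm, within 4 mm of the floor, upright, lengthwise within 0.15 rad, at rest; lid shut within 0.06 rad; untagged sled within 12 mm of its start (horizontal distance between sled_disc and pass_nest_floor below 0.01 m and z of sled_disc in the frame of pass_nest_floor below 0.004 m and angle between the z axis of sled_disc and the z axis of pass_nest_floor, either way round below 0.06 rad and angle between the x axis of sled_disc and the y axis of pass_nest_floor, either way round below 0.15 rad and angle between each of sled_disc, sled_cross's own z axis and vertical below 0.3 rad and linear speed of each of sled_disc, sled_cross below 0.02 m/s and horizontal distance between sled_cross and reject_nest_floor below 0.01 m and z of sled_cross in the frame of reject_nest_floor below 0.004 m and angle between the z axis of sled_cross and the z axis of reject_nest_floor, either way round below 0.06 rad and angle between the x axis of sled_cross and the y axis of reject_nest_floor, either way round below 0.15 rad and value of joint reject_lid below 0.06 rad and distance of sled_plain from where it was at the start of the episode below 0.012 m); the robot touches nothing.
It fails at once if a tagged sled dropped into or pressed onto its nest with more than 60 N (contact force between any of sled_disc, sled_cross and pass_nest above 60 N or contact force between any of sled_disc, sled_cross and reject_box above 60 N).
It fails at once if the sled without a tag taken out of its bay (moved more than 20 mm) (distance of sled_plain from where it was at the start of the episode above 0.02 m).
It also fails if it takes over 69 s, if anything falls off the work surface, if the arm or the gripper's body presses on something with over 40 N, if the wrist force passes 120 N, or if a joint passes its speed limit or range.

## Working session

There is one attempt and no reset: what is moved stays moved. The work goes in short steps, Python scripts to look and compute and a tool call to move; the robot and the scene stay as the last step left them, time stands still between calls to the robot, and variables do not carry over. Pictures are saved under pics/ and viewed, at most 10 in all, crops included, and the job is handed in when it is done.

Besides the shell and the picture viewer there is one more tool, called after "Request:" in YAML: its name, and indented under it one key for each argument. send_rows: Moves the arm, as the interface text tells. Shifts and turns lie within -1 to 1; 1 stands for 250 mm of shift or 90 degrees of turn. Its arguments: {"type":"object","properties":{"moves":{"type":"array"},"grip":{"type":"number"}},"required":["moves"]}

```bash
ls; mkdir -p pics
python3 - <<'E'
from rig import readout, viewer
import cv2, numpy as np
s=readout.read_state(); print(s)
for n in ("scene","top"):
    im,d=viewer.capture(n); cv2.imwrite(f"pics/{n}0.png",im[:,:,::-1]); np.save(f"pics/{n}0.npy",d)
    print(n,viewer.camera_info(n))
print(viewer.camera_info("wrist"))
E
```

```text
pics
{'time_s': 0.0, 'joint_positions': array([ 6.71224821e+01,  3.02803695e+01,  8.21557429e+01, -9.03722512e-04,
        6.76898644e+01, -1.02276793e+01]), 'qvel': array([ 0.03017144, -0.02112287, -0.07472895, -0.0599346 ,  0.05682956,
        0.0367985 ]), 'tau': array([ 1.42713787e-03, -4.40046573e+01, -1.76595140e+01,  6.35178527e-02,
        5.81937900e-02, -1.72172654e-04]), 'position': array([0.13656037, 0.60914781, 0.22156017]), 'tcp_rot': array([[-9.75727798e-01,  2.18985288e-01, -8.41331098e-04],
       [ 2.18986582e-01,  9.75725756e-01, -2.03142696e-03],
       [ 3.76055802e-04, -2.16635998e-03, -9.99997583e-01]]), 'force': array([-0.79905101, -0.66981358, -0.52272045]), 'moment': array([0.03536094, 0.05789228, 0.02978029]), 'grasp_force': 0.0, 'opening': 0.9998810975927419}
scene {'fx': 522.9968595722635, 'fy': 522.9968595722635, 'cx': 326.44742695597, 'cy': 242.13876178285503, 'distortion': array([-0.05026233,  0.        ,  0.        ,  0.        ,  0.        ]), 'R': array([[ 0.7263779 , -0.68724091, -0.00866425],
       [-0.42106361, -0.43500806, -0.79591044],
       
[... 340 characters left out ...]
       [-0.9858861 ,  0.00764025, -0.16724302],
       [ 0.16704816, -0.02142167, -0.985716  ]]), 't': array([0.08016777, 0.55636602, 1.28659244])}
{'fx': 427.12824284781533, 'fy': 427.12824284781533, 'cx': 312.3943724986568, 'cy': 239.4552286311653, 'distortion': array([-0.08483294,  0.        ,  0.        ,  0.        ,  0.        ]), 'tool_from_camera': array([[ 1.73600811e-04, -9.57433911e-01, -2.88652519e-01,
         8.10873064e-02],
       [ 9.99999748e-01, -3.25023801e-05,  7.09225229e-04,
         1.30499680e-03],
       [-6.88418178e-04, -2.88652569e-01,  9.57433664e-01,
        -1.62036838e-01],
       [ 0.00000000e+00,  0.00000000e+00,  0.00000000e+00,
         1.00000000e+00]])}
```

View pics/top0.png

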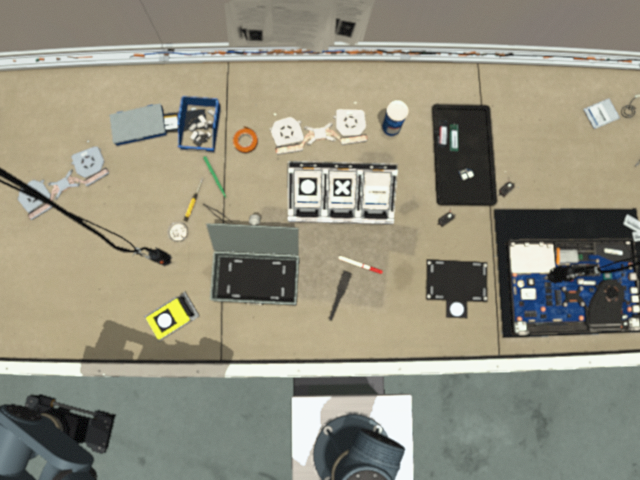

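View pics/scene0.png

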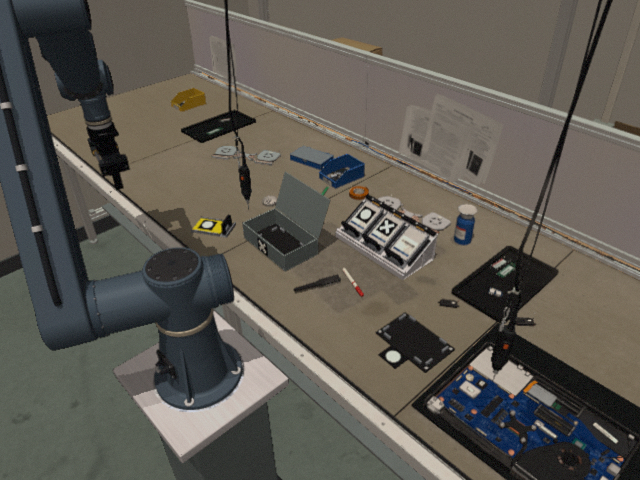

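The top picture shows the stand at about (340,192), with bays reading left to right: disc sled (307,187), cross sled (342,187), plain sled (377,190). The open grey box is at (255,275) with its lid behind it, and the nest is at (457,282) with its disc tongue at (457,310). The scene picture agrees, and shows tools hanging over the table.

Possible mix-ups:
- **Disc sled:** the yellow lookalike at (165,320), the tongue disc (457,310) and the fans at (285,130). I choose the grey sled at (307,187).
- **Box:** the blue bin (199,122). I choose the grey box with the cross, at (255,275).
- **Nest:** the black trays (465,155) and (570,275). I choose the plate with locators and the disc tongue at (457,282).

```bash
cat > h.py <<'E'
import numpy as np, cv2
from rig import readout, viewer
def cam(name, st=None):
    c=viewer.camera_info(name); K=np.array([[c["fx"],0,c["cx"]],[0,c["fy"],c["cy"]],[0,0,1]])
    if name=="wrist":
        T=c["tool_from_camera"]; R=st["tcp_rot"]@T[:3,:3]; o=st["tcp_rot"]@T[:3,3]+st["position"]
    else:
        R=c["R"].T; o=-R@c["t"]
    return K,np.array(c["distortion"]),R,o
def rays(C,px):
    K,D,R,o=C; p=cv2.undistortPoints(np.array(px,float).reshape(-1,1,2),K,D)[:,0]
    return np.c_[p,np.ones(len(p))]@R.T
def plane(C,px,n=(0,0,1),d=0.):          # n.X=d
    r=rays(C,px); n=np.array(n,float); return C[3]+r*((d-C[3]@n)/(r@n))[:,None]
def depth(C,px,dep): 
    px=np.array(px).reshape(-1,2).astype(int); return C[3]+rays(C,px)*dep[px[:,1],px[:,0]][:,None]
def proj(C,X):
    K,D,R,o=C; q=(np.array(X,float).reshape(-1,3)-o)@R
    return cv2.projectPoints(q,np.zeros(3),np.zeros(3),K,D)[0][:,0]
E
python3 - <<'E'
from h import *
C=cam("top"); im=cv2.imread("pics/top0.png"); d=np.load("pics/top0.npy")
for n,p in dict(disc=(307,187),cross=(342,187),plain=(377,190),tongue=(457,310),nest=(457,282),boxfloor=(255,278),lidtop=(209,224),lidtopR=(297,228),rimL=(214,300),rimR=(297,303),hang1=(155,255),hang1b=(60,205),hang2=(560,272),hang2b=(625,262),table=(400,330)).items(): print(n,depth(C,[p],d)[0].round(3))
# all elevated points above z>0.2 in work area
v,u=np.mgrid[0:480:2,0:640:2]; P=depth(C,np.c_[u.ravel(),v.ravel()],d)
ok=(P[:,2]>.2)&(P[:,0]>.25)&(P[:,0]<.95)&(abs(P[:,1])<.9)&(d[v.ravel(),u.ravel()]>0); Q=P[ok]
print(len(Q)); print(Q[::max(1,len(Q)//25)].round(2))
sh=lambda a,n:cv2.imwrite(n,cv2.resize(a,None,fx=4,fy=4,interpolation=cv2.INTER_CUBIC))
sh(im[155:310,205:400],"pics/crop.png")
E
```

```text
disc [0.698 0.112 0.079]
cross [0.698 0.019 0.08 ]
plain [ 0.693 -0.076  0.067]
tongue [ 0.372 -0.294  0.006]
nest [ 0.448 -0.298  0.007]
boxfloor [0.464 0.255 0.01 ]
lidtop [0.579 0.348 0.18 ]
lidtopR [0.568 0.136 0.179]
rimL [0.403 0.355 0.061]
rimR [ 0.397  0.142 -0.   ]
hang1 [0.505 0.478 0.176]
hang1b [ 0.677  0.82  -0.001]
hang2 [ 0.453 -0.502  0.193]
hang2b [ 0.495 -0.793  0.022]
table [ 0.321 -0.135  0.005]
489
[[ 0.52  0.47  0.82]
 [ 0.51  0.47  0.8 ]
 [ 0.51  0.47  0.78]
 [ 0.51  0.48  0.77]
 [ 0.51  0.48  0.76]
 [ 0.52  0.48  0.73]
 [ 0.52  0.48  0.7 ]
 [ 0.51  0.48  0.7 ]
 [ 0.51  0.48  0.66]
 [ 0.51  0.48  0.62]
 [ 0.51  0.48  0.57]
 [ 0.5   0.48  0.55]
 [ 0.51  0.48  0.47]
 [ 0.51  0.48  0.42]
 [ 0.49  0.49  0.44]
 [ 0.51  0.48  0.26]
 [ 0.49  0.49  0.36]
 [ 0.49  0.49  0.31]
 [ 0.45 -0.52  0.47]
 [ 0.44 -0.51  0.48]
 [ 0.46 -0.51  0.21]
 [ 0.44 -0.51  0.42]
 [ 0.44 -0.5   0.32]
 [ 0.45 -0.51  0.2 ]
 [ 0.43 -0.51  0.38]
 [ 0.44 -0.51  0.21]]
```

View pics/crop.png

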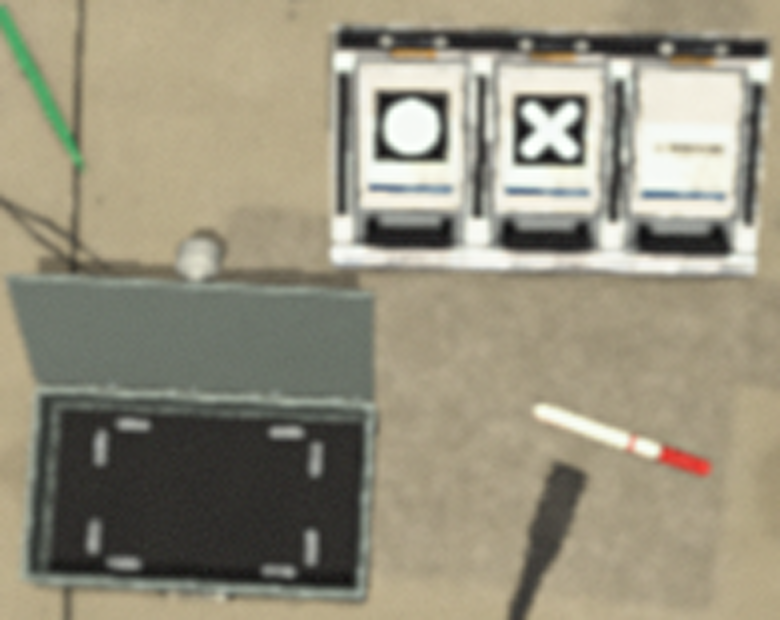

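The crop confirms the choice: a disc tag in the left bay (crop (411,128)), a cross tag in the middle (549,128) and a plain sled on the right (690,150). The box shows its eight locators. Next I measure locators and tags from the top camera.

```bash
cat >> h.py <<'E'
def blobs(mask,lo,hi):
    n,l,s,c=cv2.connectedComponentsWithStats(mask.astype(np.uint8)); 
    return [(c[i],s[i,4]) for i in range(1,n) if lo<=s[i,4]<=hi]
def pocket(C,im,roi,z,th,lo=4,hi=60):
    u0,v0,u1,v1=roi; g=cv2.cvtColor(im,cv2.COLOR_BGR2GRAY)[v0:v1,u0:u1]
    b=blobs(g>th,lo,hi); px=np.array([c for c,_ in b])+[u0,v0]
    P=plane(C,px,d=z)[:,:2]; return P,px
E
python3 - <<'E'
from h import *
C=cam("top"); im=cv2.imread("pics/top0.png")
for n,roi,z in (("box",(220,256,293,300),.017),("nest",(428,262,488,301),.018)):
    P,px=pocket(C,im,roi,z,75); print(n); print(np.c_[px,P].round(3))
E
```

```text
box
[[2.37833e+02 2.60600e+02 5.11000e-01 3.01000e-01]
 [2.76121e+02 2.62545e+02 5.05000e-01 1.97000e-01]
 [2.29559e+02 2.66735e+02 4.95000e-01 3.23000e-01]
 [2.83441e+02 2.69265e+02 4.87000e-01 1.77000e-01]
 [2.27903e+02 2.88806e+02 4.35000e-01 3.26000e-01]
 [2.82500e+02 2.91500e+02 4.27000e-01 1.80000e-01]
 [2.35586e+02 2.95345e+02 4.18000e-01 3.06000e-01]
 [2.74346e+02 2.97192e+02 4.12000e-01 2.02000e-01]
 [2.29048e+02 2.98952e+02 4.08000e-01 3.23000e-01]]
nest
[[ 4.30953e+02  2.66698e+02  4.90000e-01 -2.24000e-01]
 [ 4.39500e+02  2.62700e+02  5.01000e-01 -2.48000e-01]
 [ 4.76419e+02  2.97677e+02  4.04000e-01 -3.46000e-01]]
```

```bash
cat >> h.py <<'E'
from scipy.spatial.transform import Rotation as Ro
def Rdown(psi,flip=False):   # tool y along local y of a thing with yaw psi (deg), tool x toward robot
    R=Ro.from_euler("z",psi,degrees=True).as_matrix()@np.diag([-1,1,-1.]); return R@np.diag([-1,-1,1.]) if flip else R
def go(p,R,st=None):
    st=st or readout.read_state(); A=st["tcp_rot"]; d=A.T@(np.array(p)-st["position"]); w=Ro.from_matrix(A.T@R).as_rotvec(degrees=True)
    print("row",(d/.25).round(4).tolist(),(w/90).round(4).tolist(),"rows>=",round(max(np.linalg.norm(d)/.05,np.linalg.norm(w)/8.59),1))
E
python3 -c "
from h import *
go([.418,.25,.26],Rdown(-3))"
```

```text
row [-1.4129, -1.1558, -0.1515] [-0.0012, -0.0003, -0.1072] rows>= 9.2
```

Request:
send_rows:
  moves:
    - [-0.2,-0.15,-0.1,0,0,0]
    - [-0.7,-0.58,-0.15,0,0,-0.1]
    - [-0.7,-0.58,-0.15,0,0,-0.1]
    - [-0.7,-0.58,-0.15,0,0,-0.1]
    - [-0.7,-0.58,-0.15,0,0,-0.107]
  grip: 0.5

```text
time_s: 0.6
position: [0.2769, 0.4275, 0.2601]
tcp_rot: [[-0.999, 0.054, -0.0], [0.054, 0.999, -0.001], [0.0, -0.001, -1.0]]
force: [-0.1, 0.2, -0.8]
opening: 0.635
grasp_force: 0.0
```

```bash
python3 -c "
from h import *
s=readout.read_state();print(s['time_s'],s['position'])
go([.418,.25,.26],Rdown(-3))"
```

```text
0.6 [0.27691291 0.42745204 0.26005056]
row [-0.6016, -0.6785, 0.001] [-0.0008, -0.0, -0.0008] rows>= 4.5
```

Request:
send_rows:
  moves:
    - [-0.6,-0.68,0,0,0,0]
    - [-0.6,-0.68,0,0,0,0]
    - [-0.6,-0.68,0,0,0,0]
    - [-0.6,-0.68,0,0,0,0]
    - [-0.6,-0.68,0,0,0,0]
    - [-0.6,-0.68,0,0,0,0]
    - [-0.6,-0.68,0,0,0,0]

```text
time_s: 1.3
position: [0.4164, 0.252, 0.2597]
tcp_rot: [[-0.999, 0.055, -0.001], [0.055, 0.999, 0.0], [0.001, 0.0, -1.0]]
force: [-0.6, 0.5, 0.1]
opening: 0.498
grasp_force: 0.0
```

```bash
cat >> h.py <<'E'
def shot(name):
    st=readout.read_state(); im,d=viewer.capture("wrist"); im=im[:,:,::-1].copy()
    cv2.imwrite(f"pics/{name}.png",im); np.savez(f"pics/{name}.npz",d=d,**{k:st[k] for k in("position","tcp_rot")}); return cam("wrist",st),im,d
E
python3 -c "
from h import *
C,im,d=shot('wbox'); print(readout.read_state()['position'])
go([.41,-.298,.28],Rdown(0))"
```

```text
[0.41584685 0.25256992 0.2597007 ]
row [-0.0932, -2.2004, -0.0815] [0.0001, -0.001, -0.0337] rows>= 11.0
```

View pics/wbox.png

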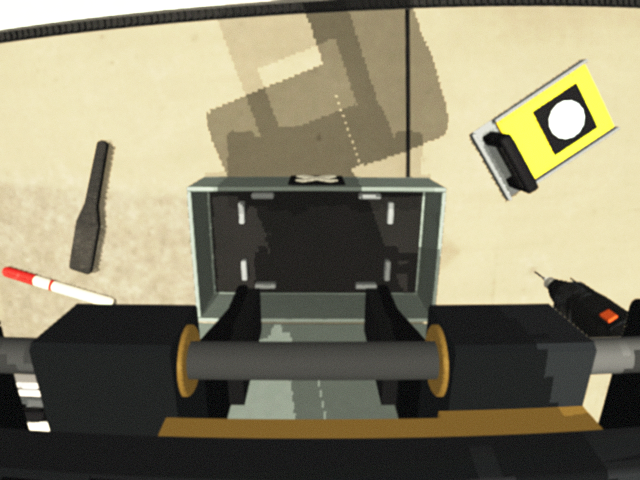

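The wrist view shows the box with its cross plate at the front (316,180) and locators from (262,196) to (374,286). The yellow lookalike is at (555,125). Next I look at the nest.

Request:
send_rows:
  moves:
    - [0.03,-1,-0.04,0,0,-0.03]
    - [0.03,-1,-0.04,0,0,-0.03]
    - [0.03,-1,-0.04,0,0,-0.03]
    - [0.03,-1,-0.04,0,0,-0.03]
    - [0.03,-1,-0.04,0,0,-0.03]

```text
time_s: 1.85
position: [0.3951, 0.0034, 0.2702]
tcp_rot: [[-1.0, 0.002, 0.0], [0.002, 1.0, 0.0], [-0.0, 0.0, -1.0]]
force: [0.5, -0.1, -0.1]
opening: 0.499
grasp_force: 0.0
```

Request:
send_rows:
  moves:
    - [0.03,-1,0,0,0,0]
    - [0.03,-1,0,0,0,0]
    - [0.03,-1,0,0,0,0]
    - [0.03,-1,0,0,0,0]
    - [0.03,-1,0,0,0,0]
    - [0.03,-1,0,0,0,0]
    - [0.03,-1,0,0,0,0]

```text
time_s: 2.55
position: [0.3872, -0.2459, 0.2697]
tcp_rot: [[-1.0, 0.006, -0.001], [0.006, 1.0, 0.002], [0.001, 0.002, -1.0]]
force: [-0.5, 0.4, 0.3]
opening: 0.5
grasp_force: 0.0
```

Run:
```python
from h import *
C,im,d=shot('wnest')
g=cv2.cvtColor(im,cv2.COLOR_BGR2GRAY)
z=np.load('pics/wbox.npz'); Cb=cam('wrist',dict(position=z['position'],tcp_rot=z['tcp_rot'])); b=cv2.imread('pics/wbox.png')
for n,c,i,roi,h in (("box",Cb,b,(215,192,420,291),.017),("nest",C,im,(180,100,470,300),.018)):
    for th in (80,110):
        P,px=pocket(c,i,roi,h,th,25,400); print(n,th); print(np.c_[px,P*1000].round(0).astype(int).tolist())
```

```text
box 80
[[262, 195, 411, 206], [370, 196, 417, 309], [241, 213, 427, 184], [390, 213, 435, 329], [418, 264, 489, 357], [244, 270, 486, 180], [387, 270, 494, 325], [265, 285, 504, 201], [366, 286, 510, 303]]
box 110
[[262, 195, 410, 206], [370, 196, 417, 309], [241, 214, 427, 183], [390, 213, 435, 329], [418, 261, 485, 357], [243, 270, 486, 180], [387, 271, 495, 326], [265, 286, 504, 200], [365, 286, 510, 303]]
nest 80
[[188, 210, 399, -367], [213, 211, 401, -343], [343, 217, 408, -213], [317, 217, 407, -239], [192, 227, 417, -365], [336, 234, 425, -220], [334, 291, 488, -221], [214, 297, 494, -349]]
nest 110
[[188, 210, 399, -367], [213, 212, 402, -343], [317, 217, 408, -239], [343, 217, 408, -213], [192, 227, 417, -365], [337, 234, 426, -220], [350, 261, 455, -205], [193, 286, 482, -370], [395, 287, 484, -157], [214, 298, 495, -349]]
```

View pics/wnest.png

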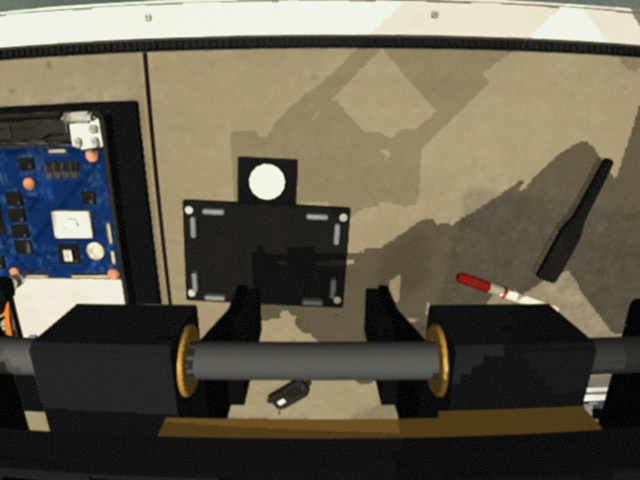

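The nest view shows the plate spanning (183,203) to (350,305), the disc tongue at (267,181), and locators at (213,211), (317,217), (192,227) and (336,234). Next is the stand.

Request:
send_rows:
  moves:
    - [-0.95,1,0,0,0,0]
    - [-0.95,1,0,0,0,0]
    - [-0.95,1,0,0,0,0]
    - [-0.95,1,0,0,0,0]
    - [-0.95,1,0,0,0,0]
    - [-0.95,1,0,0,0,0]
    - [-0.95,1,0,0,0,0]
    - [-0.95,1,0,0,0,0]
    - [-0.95,1,0,0,0,0]
    - [-0.95,1,0,0,0,0]

```text
time_s: 3.6
position: [0.6244, 0.0033, 0.2698]
tcp_rot: [[-1.0, 0.004, -0.002], [0.004, 1.0, -0.0], [0.002, -0.0, -1.0]]
force: [-0.2, 0.5, -0.2]
opening: 0.499
grasp_force: 0.0
```

Run:
```python
from h import *
C,im,d=shot('wstand'); print(C[3])
z=np.load('pics/wnest.npz'); Cn=cam('wrist',dict(position=z['position'],tcp_rot=z['tcp_rot'])); b=cv2.imread('pics/wnest.png')
t=cv2.imread('pics/top0.png'); Ct=cam('top')
def disc(C,i,roi,th,z):
    u0,v0,u1,v1=roi; g=cv2.cvtColor(i,cv2.COLOR_BGR2GRAY)[v0:v1,u0:u1]; bl=max(blobs(g>th,10,9999),key=lambda q:q[1]); px=bl[0]+[u0,v0]; return px,plane(C,[px],d=z)[0]
print(disc(Cn,b,(242,162,294,202),150,.004),disc(Ct,t,(449,304,466,318),130,.004))
# same-feature check: tag disc by two views
g=cv2.cvtColor(im,cv2.COLOR_BGR2GRAY)
for th in (160,):
    for c,a in blobs(g>th,300,3000): print(c.round(1),a,depth(C,[c],d)[0].round(3))
```

```text
[0.54397615 0.00524774 0.43199717]
(array([266.53405726, 181.32379072]), array([ 0.37384117, -0.28967015,  0.004     ])) (array([456.42105263, 309.35526316]), array([ 0.37344099, -0.29299567,  0.004     ]))
[441.6   7.3] 528 [0.447 0.126 0.001]
[588.7 158.5] 311 [0.568 0.172 0.181]
[632.7 255.5] 976 [0.692 0.364 0.002]
[331.  289.2] 1018 [0.697 0.022 0.077]
[432.3 290.2] 1106 [0.698 0.113 0.077]
[616.7 313.9] 690 [0.764 0.36  0.002]
[597.6 393.7] 576 [0.875 0.361 0.003]
```

View pics/wstand.png

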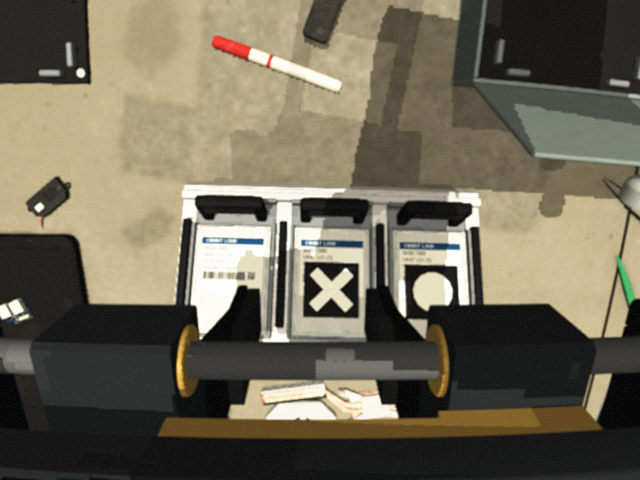

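The stand view shows bars at the low end: plain (232,208), cross (334,208) and disc (434,212), with the cross tag at (331,289) and the disc tag at (432,290). I now fit the slope plane from depth and locate the bars.

Run:
```python
from h import *
z=np.load('pics/wstand.npz'); C=cam('wrist',dict(position=z['position'],tcp_rot=z['tcp_rot'])); im=cv2.imread('pics/wstand.png'); d=z['d']
g=cv2.cvtColor(im,cv2.COLOR_BGR2GRAY)
def pts(u0,v0,u1,v1):
    v,u=np.mgrid[v0:v1,u0:u1]; px=np.c_[u.ravel(),v.ravel()]; return px,depth(C,px,d)
A=[]
for roi in ((205,240,260,275),(302,240,362,275),(402,242,455,275)):
    _,P=pts(*roi); c=P.mean(0); n=np.linalg.svd(P-c,full_matrices=0)[2][2]; n*=np.sign(n[2]); print('drive n',n.round(3),'rms',(((P-c)@n).std()*1000).round(2), c.round(4)); A.append(P)
P=np.vstack(A); c=P.mean(0); n=np.linalg.svd(P-c,full_matrices=0)[2][2]; n*=np.sign(n[2]); print('all',n.round(4),c.round(4), 'tilt',np.degrees(np.arccos(n[2])))
ez=n; ex=np.array([1,0,0])-n*n[0]; 
# stand axis from front lip edge
yaw=np.degrees(np.arctan2(-n[1],-n[0])); print('yaw from normal',yaw)
for nm,roi in dict(plain=(188,190,276,228),cross=(292,190,378,228),disc=(388,192,482,232)).items():
    px,Q=pts(*roi); h=(Q-c)@n; m=(h>.030)&(h<.042); B=Q[m]; k=px[m]
    r=cv2.minAreaRect(B[:,:2].astype(np.float32)); hh=np.median(h[m]); 
    # rays on the bar-top plane, from dark pixels with depth above
    print(nm,m.sum(),'h',hh.round(4),'cen',B.mean(0).round(4),'mid',((B.min(0)+B.max(0))/2).round(4),'rect',np.round(r[0],4),np.round(r[1],4),round(r[2],1),'px',k.min(0),k.max(0))
```

```text
drive n [0.975 0.004 0.223] rms 9.19 [ 0.6713 -0.0689  0.0619]
drive n [ 0.969 -0.008  0.247] rms 9.15 [0.6717 0.0225 0.0616]
drive n [ 0.955 -0.007  0.297] rms 8.76 [0.6731 0.1118 0.0617]
all [ 0.9627 -0.0094  0.2705] [0.672  0.0191 0.0617] tilt 74.30491187878958
yaw from normal 179.43829379518476
  return _methods._mean(a, axis=axis, dtype=dtype,
  ret = ret.dtype.type(ret / rcount)
<stdin>:17: RuntimeWarning: Mean of empty slice.
  ret = um.true_divide(
Traceback (most recent call last):
ValueError: zero-size array to reduction operation minimum which has no identity
```

Run:
```python
from h import *
z=np.load('pics/wstand.npz'); C=cam('wrist',dict(position=z['position'],tcp_rot=z['tcp_rot'])); im=cv2.imread('pics/wstand.png'); d=z['d']
print((d[240:275:5,310:362:8]*1000).round(0)); print('zeros',(d==0).mean())
d=np.where(d==0,np.nan,d)
def pts(u0,v0,u1,v1):
    v,u=np.mgrid[v0:v1,u0:u1]; px=np.c_[u.ravel(),v.ravel()]; P=C[3]+rays(C,px)*d[px[:,1],px[:,0]][:,None]; ok=np.isfinite(P[:,0]); return px[ok],P[ok]
A=[]
for roi in ((205,240,240,275),(302,240,362,275),(402,242,455,275)):
    P=pts(*roi)[1]; X=np.c_[P[:,:2],np.ones(len(P))]; w=np.ones(len(P))
    for _ in range(5):
        k=np.linalg.lstsq(X[w>0],P[w>0,2],rcond=None)[0]; r=P[:,2]-X@k; w=abs(r)<2*np.median(abs(r))+1e-4
    print(len(P),'slope',k.round(3),'res med',(np.median(abs(r))*1000).round(2)); A.append(P[w])
P=np.vstack(A); X=np.c_[P[:,:2],np.ones(len(P))]; k=np.linalg.lstsq(X,P[:,2],rcond=None)[0]; n=np.r_[-k[:2],1]; n/=np.linalg.norm(n)
print('all',n.round(4),'tilt',np.degrees(np.arccos(n[2])),'yaw',np.degrees(np.arctan2(-n[1],-n[0])),'d',(P@n).mean())
c0=(P@n).mean()
for nm,roi in dict(plain=(188,190,276,228),cross=(292,190,378,228),disc=(388,192,482,232)).items():
    px,Q=pts(*roi); h=Q@n-c0; print(nm,'h hist',np.histogram(h,bins=np.arange(-.02,.06,.006))[0]); m=(h>.028)&(h<.044); k=px[m]
    print('cen',Q[m].mean(0).round(4),'px',k.min(0),k.max(0),k.mean(0).round(1))
```

```text
[[397. 396. 396. 398. 397. 397. 397.]
 [394. 394. 396. 396. 396. 395. 396.]
 [393. 393. 394. 394. 395. 395. 396.]
 [393. 392. 394. 394. 393. 393. 393.]
 [392. 392. 393. 394. 392. 392. 394.]
 [390. 390. 390. 390. 390. 390. 390.]
 [389. 386. 387. 389. 389. 388. 389.]]
zeros 0.003981119791666667
1222 slope [ 0.579 -0.017 -0.328] res med 0.58
2095 slope [ 0.68  -0.02  -0.396] res med 0.77
1741 slope [ 0.667 -0.016 -0.387] res med 0.73
all [-0.5427  0.0132  0.8398] tilt 32.88130500677716 yaw -1.389751583858425 d -0.31368734509347074
plain h hist [   0   36 1113  736   96   52   46  139  194  919    2    0    0]
cen [ 0.6187 -0.0669  0.0706] px [194 194] [263 212] [229.  202.6]
cross h hist [   0   75 1282  494   74   41   47  149  192  904    0    0    0]
cen [0.6215 0.0239 0.0708] px [300 197] [368 215] [334.  205.3]
disc h hist [   7  166 1333  702   74   56   67  150  202  882    0    0    0]
cen [0.6242 0.1143 0.0708] px [403 200] [472 218] [437.6 208.2]
```

```bash
cat >> h.py <<'E'
def Rpick(psi,tilt): # columns tool x=+Y, tool y uphill, tool z into the slope
    t=np.radians(tilt); c,s=np.cos(t),np.sin(t)
    return Ro.from_euler("z",psi,degrees=True).as_matrix()@np.array([[0,c,s],[1,0,0],[0,s,-c]])
E
python3 -c "
from h import *
go([.625,.137,.27],Rpick(-1.7,0))"
```

```text
row [0.001, 0.5381, 0.0] [-0.0008, -0.0007, 1.0156] rows>= 10.6
```

Request:
send_rows:
  moves:
    - [0,0.54,0,0,0,1]
    - [0,0.54,0,0,0,1]
    - [0,0.54,0,0,0,1]
    - [0,0.54,0,0,0,1]
    - [0,0.54,0,0,0,1]
    - [0,0.54,0,0,0,1]
    - [0,0.54,0,0,0,1]
    - [0,0.54,0,0,0,1]
    - [0,0.54,0,0,0,1]
    - [0,0.54,0,0,0,1]
    - [0,0.54,0,0,0,1]
    - [0,0.54,0,0,0,1]

```text
time_s: 4.85
position: [0.6261, 0.1358, 0.2704]
tcp_rot: [[0.007, 1.0, -0.0], [1.0, -0.007, -0.0], [-0.0, -0.0, -1.0]]
force: [-0.3, -0.2, 0.2]
opening: 0.501
grasp_force: 0.0
```

```bash
cat > bars.py <<'E'
from h import *
def load(n):
    z=np.load(f'pics/{n}.npz'); return cam('wrist',dict(position=z['position'],tcp_rot=z['tcp_rot'])),cv2.imread(f'pics/{n}.png'),np.where(z['d']==0,np.nan,z['d'])
def cloud(n,lo,hi):
    C,im,d=load(n); v,u=np.mgrid[0:480,0:640]; px=np.c_[u.ravel(),v.ravel()]; P=C[3]+rays(C,px)*d.reshape(-1,1)
    return P[np.all((P>lo)&(P<hi),axis=1)]
n=Rpick(-1.7,30)[:,2]*-1
def bar(n_img,y):
    P=cloud(n_img,[.59,y-.042,.04],[.66,y+.042,.1]); h=P@n; H=np.median(h[h>np.percentile(h,80)]); B=P[abs(h-H)<.004]; E=Rpick(-1.7,30); q=B@E; lo,hi=np.percentile(q,[1,99],axis=0)
    return np.r_[len(B),B.mean(0).round(4),(E@((lo+hi)/2)).round(4),(hi-lo).round(4)]
def tag(n_img,px):
    C,im,d=load(n_img); w=(cv2.cvtColor(im,cv2.COLOR_BGR2GRAY)>130).astype(np.uint8); nn,l,s,c=cv2.connectedComponentsWithStats(w); i=l[px[1],px[0]]; cc=c[i]; u,v=cc.astype(int); dd=np.nanmedian(d[v-4:v+5,u-4:u+5])
    return cc.round(1),s[i,4],(C[3]+rays(C,[cc])[0]*dd).round(4)
E
python3 - <<'E'
from bars import *
C,im,d=shot('wpick'); print(C[3],proj(C,[[.698,.112,.078],[.622,.113,.071],[.622,.0225,.071]]))
for y in (-.067,.023,.113): print(y,bar('wstand',y), bar('wpick',y) if y>.1 else '')
print(tag('wstand',(432,290)),tag('wpick',tuple(proj(C,[[.698,.112,.078]])[0].astype(int))))
E
```

```text
[0.6253476  0.2168101  0.43237968] [[396.94796453 236.95082412]
 [309.40299424 234.20243639]
 [310.29255531 326.30987313]]
-0.067 [ 9.290e+02  6.171e-01 -7.040e-02  7.110e-02  6.170e-01 -7.050e-02
  7.040e-02  5.750e-02  1.280e-02  5.400e-03] 
0.023 [9.420e+02 6.201e-01 2.070e-02 7.110e-02 6.198e-01 2.090e-02 7.020e-02
 5.760e-02 1.300e-02 5.200e-03] 
0.113 [9.190e+02 6.228e-01 1.116e-01 7.110e-02 6.226e-01 1.122e-01 7.040e-02
 5.830e-02 1.270e-02 5.200e-03] [8.160e+02 6.244e-01 1.176e-01 7.140e-02 6.241e-01 1.165e-01 7.060e-02
 5.780e-02 1.210e-02 5.100e-03]
(array([432.2, 290.1]), np.int32(1146), array([0.6978, 0.1103, 0.0773])) (array([399.3, 235.4]), np.int32(1296), array([0.7   , 0.1134, 0.0781]))
```

View pics/wpick.png

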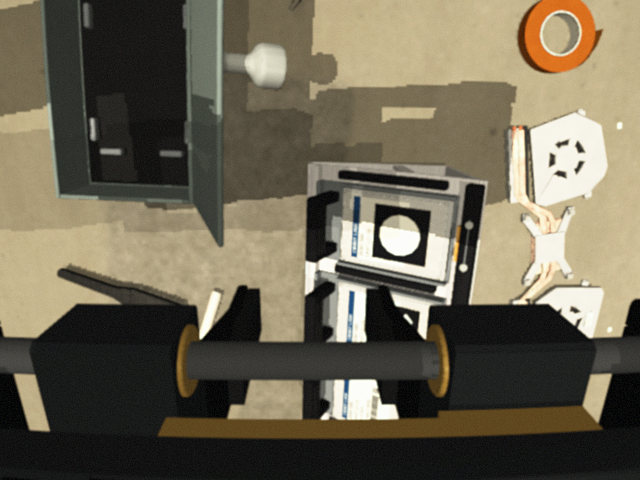

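Run:
```python
from bars import *
for n in ('wstand','wpick'):
    C,_,_=load(n); z=np.load(f'pics/{n}.npz'); print(n,C[3].round(4),z['position'].round(4),z['tcp_rot'].round(4).tolist())
for _ in range(3): print(viewer.camera_info('wrist')['tool_from_camera'].round(4).tolist())
st=readout.read_state(); print(st['position'].round(5),st['tcp_rot'].round(4).tolist())
```

```text
wstand [0.5437 0.0022 0.432 ] [0.6244 0.0033 0.2698] [[-1.0, 0.0038, -0.002], [0.0038, 1.0, -0.0], [0.002, -0.0001, -1.0]]
wpick [0.6253 0.2168 0.4324] [0.6261 0.1358 0.2704] [[0.0073, 1.0, -0.0003], [1.0, -0.0073, -0.0001], [-0.0001, -0.0003, -1.0]]
[[0.0002, -0.9577, -0.2878, 0.081], [1.0, 0.0, 0.0004, -0.0014], [-0.0004, -0.2878, 0.9577, -0.162], [0.0, 0.0, 0.0, 1.0]]
[[0.0002, -0.9577, -0.2878, 0.081], [1.0, 0.0, 0.0004, -0.0014], [-0.0004, -0.2878, 0.9577, -0.162], [0.0, 0.0, 0.0, 1.0]]
[[0.0002, -0.9577, -0.2878, 0.081], [1.0, 0.0, 0.0004, -0.0014], [-0.0004, -0.2878, 0.9577, -0.162], [0.0, 0.0, 0.0, 1.0]]
[0.62622 0.13594 0.27031] [[0.0054, 1.0, -0.0003], [1.0, -0.0054, -0.0002], [-0.0002, -0.0003, -1.0]]
```

The pick view shows the disc sled from the side: tag at (400,235), bar at (320,225), and the open lid's right edge close to the disc bay at (215,240). Reaching for the disc sled now would risk the gripper hitting the open lid. So I do the cross sled first, shut the lid, then take the disc sled.

```bash
python3 -c "
from h import *
go([.5947,.0131,.12],Rpick(-1.7,30))"
```

```text
row [-0.4919, -0.1232, 0.6014] [-0.3335, -0.0039, 0.0151] rows>= 3.9
```

Request:
send_rows:
  moves:
    - [-0.3,-0.1,0.1,-0.1,0,0]
    - [-0.49,-0.12,0.3,-0.2,0,0]
    - [-0.49,-0.12,0.6,-0.33,0,0.01]
    - [-0.49,-0.12,0.6,-0.333,0,0.015]
    - [-0.49,-0.12,0.6,-0.333,0,0.015]
    - [-0.49,-0.12,0.6,-0.333,0,0.015]
    - [-0.49,-0.12,0.6,-0.333,0,0.015]

```text
time_s: 5.6
position: [0.6022, 0.0281, 0.131]
tcp_rot: [[0.009, 0.867, 0.498], [1.0, -0.022, 0.021], [0.03, 0.498, -0.867]]
force: [0.6, 0.4, 0.4]
opening: 0.501
grasp_force: 0.0
```

```bash
python3 -c "
from h import *
s=readout.read_state(); print(s['position'],s['joint_positions'].round(0),s['force'])
go([.6347,.0119,.0485],Rpick(-1.7,30))
im,d=viewer.capture('wrist'); cv2.imwrite('pics/g1.png',im[160:480,:,::-1])"
```

```text
[0.60223464 0.02808309 0.13099818] [-12.  31. 113.  46.  10. -54.] [0.55552838 0.44656467 0.40838957]
row [-0.0733, -0.0501, 0.3494] [-0.0018, -0.023, 0.0022] rows>= 1.8
```

View pics/g1.png

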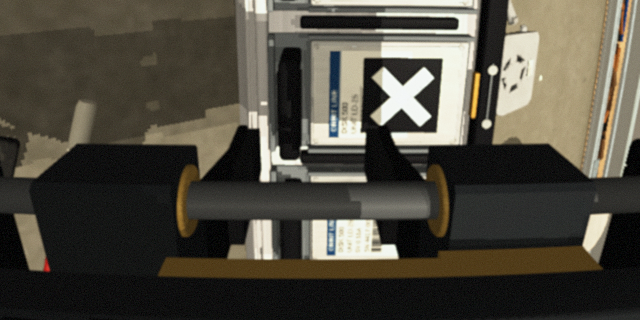

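The close view shows the cross sled's bar at crop (290,105), with the fingers still offset in y. The arm is near its wrist singularity (joint 5 at about 10°) and has not reached the target pose. I give it a few more rows to the same target.

```bash
python3 -c "
from h import *
go([.5947,.0131,.12],Rpick(-1.7,30))"
```

```text
row [-0.0579, -0.0341, 0.018] [-0.0047, -0.0224, 0.0015] rows>= 0.3
```

Request:
send_rows:
  moves:
    - [0,0,0,0,0,0]
    - [0,0,0,0,0,0]
    - [0,0,0,0,0,0]
    - [0,0,0,0,0,0]
    - [0,0,0,0,0,0]

```text
time_s: 6.15
position: [0.6036, 0.0296, 0.1323]
tcp_rot: [[0.007, 0.866, 0.499], [0.999, -0.022, 0.023], [0.031, 0.499, -0.866]]
force: [-0.6, 0.1, 1.1]
opening: 0.499
grasp_force: 0.0
```

```bash
python3 -c "
from h import *
s=readout.read_state(); print(s['position'],s['tcp_rot'].round(3).tolist(),s['joint_positions'].round(2),s['qvel'].round(1))
go([.5947,.0131,.12],Rpick(-1.7,30))"
```

```text
[0.60364791 0.02963784 0.13230573] [[0.007, 0.866, 0.499], [0.999, -0.022, 0.023], [0.031, 0.499, -0.866]] [-11.37  30.56 113.3   45.51   9.79 -53.73] [-0.   0.3  0.3  0.4 -0.  -0.3]
row [-0.0679, -0.0541, 0.0232] [-0.0009, -0.0243, 0.0023] rows>= 0.4
```

```bash
cat > log.py <<'E'
import json,sys
from h import *
s=readout.read_state(); open('log.jsonl','a').write(json.dumps([list(map(float,s['joint_positions'])),list(map(float,s['position'])),s['tcp_rot'].tolist()])+'\n')
print(s['time_s'],s['joint_positions'].round(2),s['position'].round(4),s['force'].round(1))
E
python3 - <<'E'
import json
open('log.jsonl','w').write(json.dumps([[67.12248,30.28037,82.155743,-.0009037,67.689864,-10.2276793],[.13656037,.60914781,.22156017],[[-9.75727798e-01,2.18985288e-01,-8.41331098e-04],[2.18986582e-01,9.75725756e-01,-2.03142696e-03],[3.76055802e-04,-2.16635998e-03,-9.99997583e-01]]])+'\n')
E
python3 log.py
```

```text
6.15 [-11.37  30.56 113.3   45.51   9.79 -53.73] [0.6036 0.0296 0.1323] [-0.6  0.1  1.1]
```

Request:
send_rows:
  moves:
    - [0,0,-0.3,0,0,0]
    - [0,0,-0.3,0.1,0,0]
    - [0,0,-0.3,0.2,0,0]
    - [0,0,-0.3,0.2,0,0]
    - [0,0,-0.3,0.2,0,0]

```text
time_s: 6.65
position: [0.5699, 0.0271, 0.199]
tcp_rot: [[0.007, 0.977, 0.213], [1.0, -0.013, 0.027], [0.03, 0.213, -0.977]]
force: [-0.1, -0.1, -0.7]
opening: 0.5
grasp_force: 0.0
```

```bash
python3 log.py
```

```text
6.65 [-10.57  23.53 100.98   5.47  43.8  -13.53] [0.5699 0.0271 0.199 ] [-0.1 -0.1 -0.7]
```

Request:
send_rows:
  moves:
    - [0.1,0,-0.3,0.1,0,0]
    - [0.3,0,-0.3,0.2,0,0]
    - [0.3,0,-0.3,0.2,0,0]
    - [0.3,0,-0.3,0.2,0,0]

```text
time_s: 7.05
position: [0.5531, 0.1037, 0.2738]
tcp_rot: [[0.004, 0.995, -0.101], [0.999, -0.0, 0.035], [0.034, -0.101, -0.994]]
force: [0.9, -0.3, 0.3]
opening: 0.502
grasp_force: 0.0
```

```bash
python3 log.py
cat > kin.py <<'E'
import json
from h import *
def ry(a): return Ro.from_euler('y',a,degrees=True).as_matrix()
def rz(a): return Ro.from_euler('z',a,degrees=True).as_matrix()
def chain(q,s4,s6):
    A1=rz(q[0]); A2=A1@ry(q[1]); A3=A1@ry(q[1]+q[2]); A4=A3@rz(s4*q[3]); A5=A4@ry(q[4]); A6=A5@rz(s6*q[5]); return A1,A2,A3,A4,A5,A6
def feats(q,s4,s6):
    A1,A2,A3,A4,A5,A6=chain(q,s4,s6)
    return np.c_[A1[:,0],A1[:,2],A2[:,2],A3[:,0],A3[:,2],A5[:,0],A5[:,2]]
E
python3 - <<'E'
from kin import *
L=[json.loads(l) for l in open('log.jsonl')]
for s4 in (1,-1):
  for s6 in (1,-1):
    C=[chain(q,s4,s6)[5].T@np.array(R) for q,p,R in L]; print(s4,s6,[np.degrees(Ro.from_matrix(C[0].T@c).magnitude()).round(1) for c in C])
    M=np.vstack([feats(q,s4,s6) for q,p,R in L]); b=np.hstack([p for q,p,R in L]); x,_,rk,sv=np.linalg.lstsq(M,b,rcond=1e-3); print('  params a,h,L1,o3,L2,e5,Lt',x.round(3),rk,'res mm',(abs(M@x-b).max()*1000).round(1))
E
```

```text
7.05 [-1.76 24.6  83.7   1.85 77.57 -2.14] [0.5531 0.1037 0.2738] [ 0.9 -0.3  0.3]
1 1 [np.float64(0.0), np.float64(0.0), np.float64(0.0), np.float64(0.0)]
  params a,h,L1,o3,L2,e5,Lt [-0.467  1.844  0.764  0.706  1.067 -0.003  1.233] 7 res mm 110.2
1 -1 [np.float64(0.0), np.float64(87.0), np.float64(6.6), np.float64(16.2)]
  params a,h,L1,o3,L2,e5,Lt [-0.467  1.844  0.764  0.706  1.067 -0.003  1.233] 7 res mm 110.2
-1 1 [np.float64(0.0), np.float64(91.0), np.float64(10.9), np.float64(3.7)]
  params a,h,L1,o3,L2,e5,Lt [ 0.503 -1.789  0.389 -0.685 -0.462 -0.055 -0.88 ] 7 res mm 93.6
-1 -1 [np.float64(0.0), np.float64(14.3), np.float64(7.7), np.float64(17.4)]
  params a,h,L1,o3,L2,e5,Lt [ 0.503 -1.789  0.389 -0.685 -0.462 -0.055 -0.88 ] 7 res mm 93.6
```

Run:
```python
from kin import *
L=[json.loads(l) for l in open('log.jsonl')]
def F(q,names):
    A=chain(q,1,1); return np.c_[tuple(A[int(n[0])-1][:,'xyz'.index(n[1])] for n in names)]
b=np.hstack([p for q,p,R in L])
for names in (['1y','1z','2z','3z','5z'],['1y','1z','2z','3z','5z','5x'],['1y','1z','2z','3x','3z','5z'],['1y','1z','2z','3z','4y','5z'],['1y','1z','2z','3z','5z','5x','4y'],['1x','1y','1z','2z','3x','3z','5z']):
    M=np.vstack([F(q,names) for q,p,R in L]); x,_,rk,sv=np.linalg.lstsq(M,b,rcond=1e-4); print(names,x.round(4),rk,'res mm',(abs(M@x-b).max()*1000).round(1))
```

```text
['1y', '1z', '2z', '3z', '5z'] [ 0.1186 -0.0566  0.6554  0.3059  0.167 ] 5 res mm 16.3
['1y', '1z', '2z', '3z', '5z', '5x'] [ 0.1193 -0.0333  0.6374  0.3089  0.1735 -0.0055] 6 res mm 15.1
['1y', '1z', '2z', '3x', '3z', '5z'] [0.111  0.2742 0.588  0.1141 0.3917 0.3055] 6 res mm 0.0
['1y', '1z', '2z', '3z', '4y', '5z'] [ 0.1278 -0.0712  0.672   0.2981 -0.0101  0.17  ] 6 res mm 17.1
['1y', '1z', '2z', '3z', '5z', '5x', '4y'] [ 0.1459 -0.036   0.654   0.2919  0.1922 -0.0145 -0.0281] 7 res mm 15.3
['1x', '1y', '1z', '2z', '3x', '3z', '5z'] [0.     0.111  0.2742 0.588  0.1141 0.3917 0.3055] 7 res mm 0.0
```

The kinematic fit is exact: a spherical wrist with a 0.111 m lateral offset. Now I check analytically which grasp and place poses are reachable.

```bash
cat >> kin.py <<'E'
from scipy.optimize import least_squares
PN=['1y','1z','2z','3x','3z','5z']; PX=np.array([0.111,0.2742,0.588,0.1141,0.3917,0.3055])
LO=np.array([-176.69,-43.24,12.49,-82,0,-163.58]); HI=np.array([176.69,126.21,139.97,262,151.66,163.58])
_q0=json.loads(open('log.jsonl').readline()); CT=chain(_q0[0],1,1)[5].T@np.array(_q0[2])
def fk(q):
    A=chain(q,1,1); p=sum(PX[i]*A[int(n[0])-1][:,'xyz'.index(n[1])] for i,n in enumerate(PN)); return p,A[5]@CT
def ik(p,R,seeds):
    out=[]
    for s in seeds:
        f=lambda q:(lambda P:np.r_[(P[0]-p)*10,Ro.from_matrix(P[1].T@R).as_rotvec()])(fk(q))
        r=least_squares(f,np.clip(s,LO+.1,HI-.1),bounds=(LO,HI),x_scale=30)
        if r.cost<1e-6 and not any(np.allclose(r.x,o,atol=1) for o in out): out.append(r.x)
    return out
E
python3 - <<'E'
from kin import *
F=np.diag([-1,-1,1.])
seeds=[[0,35,100,a,b,c] for a in (0,90,180) for b in (10,40) for c in (-150,-90,0,90,150)]
y10=np.array([.03,1,0])
for nm,top in (('cross',[.622,.0223,.071]),('disc',[.625,.1135,.071])):
  for tilt in (30,25):
    for back in (0,.08):
      for fl in (0,1):
        R=Rpick(-1.7,30); p=np.array(top)-.01*y10+R[:,2]*(.026-back); R2=Rpick(-1.7,tilt)@(F if fl else np.eye(3))
        for q in ik(p,R2,seeds): print(nm,tilt,back,'flip' if fl else '',q.round(1))
E
```

```text
cross 30 0  [ -11.4   41.7  111.   115.7    5.3 -124.2]
cross 30 0 flip [-11.4  41.7 111.  115.7   5.3  55.8]
cross 30 0.08  [-12.2  31.9 115.1  57.6   6.2 -66.6]
cross 30 0.08 flip [-12.2  31.9 115.1  57.6   6.2 113.4]
cross 25 0  [-10.9  40.9 107.4  29.2   8.  -37.3]
cross 25 0 flip [-10.9  40.9 107.4  29.2   8.  142.7]
cross 25 0.08  [-11.7  31.5 111.4  18.8  13.2 -27.4]
cross 25 0.08 flip [-11.7  31.5 111.4  18.8  13.2 152.6]
disc 30 0  [ -0.4  42.  108.9 214.7   1.1 146.4]
disc 30 0 flip [ -0.4  42.  108.9 214.7   1.1 -33.6]
disc 30 0.08  [ -0.3  32.6 112.9  -8.9   4.6  10.1]
disc 25 0  [ -0.5  41.4 105.4  -3.7   8.3   4.7]
disc 25 0.08  [ -0.4  32.2 109.3  -2.4  13.6   3.6]
```

```bash
python3 -c "
from h import *
go([.5947,.0131,.12],Rpick(-1.7,30))"
```

```text
row [-0.3829, 0.2279, 0.5824] [-0.3981, -0.0253, 0.0118] rows>= 4.2
```

Request:
send_rows:
  moves:
    - [-0.2,0.1,0.1,-0.1,-0.01,0]
    - [-0.38,0.18,0.3,-0.2,-0.025,0]
    - [-0.38,0.228,0.5,-0.3,-0.025,0.01]
    - [-0.383,0.228,0.58,-0.36,-0.025,0.012]
    - [-0.383,0.228,0.583,-0.398,-0.025,0.012]
    - [-0.383,0.228,0.583,-0.398,-0.025,0.012]
    - [-0.383,0.228,0.583,-0.398,-0.025,0.012]
    - [-0.383,0.228,0.583,-0.398,-0.025,0.012]
    - [-0.383,0.228,0.583,-0.398,-0.025,0.012]
    - [-0.383,0.228,0.583,-0.398,-0.025,0.012]
    - [-0.383,0.228,0.583,-0.398,-0.025,0.012]
    - [-0.383,0.228,0.583,-0.398,-0.025,0.012]

```text
time_s: 8.25
position: [0.5918, 0.009, 0.119]
tcp_rot: [[0.034, 0.868, 0.496], [0.999, -0.028, -0.02], [-0.003, 0.496, -0.868]]
force: [1.2, -0.8, 0.5]
opening: 0.497
grasp_force: 0.0
```

```bash
python3 log.py; python3 -c "
from h import *
go([.6347,.0119,.0485],Rpick(-1.7,30))"
```

```text
8.25 [-12.64  31.64 115.31  54.24   6.33 -63.47] [0.5918 0.009  0.119 ] [ 1.2 -0.8  0.5]
row [0.0184, 0.0086, 0.3296] [-0.0029, 0.0031, -0.0014] rows>= 1.7
```

Request:
send_rows:
  moves:
    - [0.018,0.009,0.05,0,0,0]
    - [0.018,0.009,0.1,0,0,0]
    - [0.018,0.009,0.15,0,0,0]
    - [0.018,0.009,0.18,0,0,0]
    - [0.018,0.009,0.18,0,0,0]
    - [0.018,0.009,0.18,0,0,0]

```text
time_s: 8.85
position: [0.6158, 0.0127, 0.0806]
tcp_rot: [[0.034, 0.868, 0.495], [0.999, -0.028, -0.019], [-0.003, 0.495, -0.869]]
force: [0.4, -0.7, 0.0]
opening: 0.497
grasp_force: 0.0
```

```bash
python3 log.py; python3 -c "
from h import *
go([.6347,.0119,.0485],Rpick(-1.7,30))
C,im,d=shot('g2'); cv2.imwrite('pics/g2c.png',im[150:420,120:520])"
```

```text
8.85 [-11.52  37.21 112.94  83.95   4.61 -92.33] [0.6158 0.0127 0.0806] [ 0.4 -0.7  0. ]
row [-0.0004, 0.0021, 0.1491] [-0.0035, 0.0029, -0.0016] rows>= 0.7
```

View pics/g2c.png

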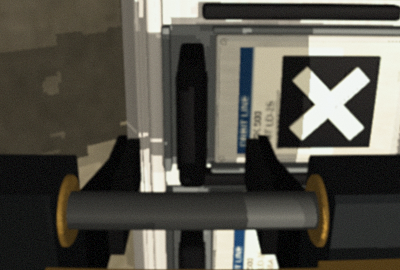

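The bar (crop x 178–207) is centred between the fingers (inner faces near 140 and 248). I go down and then close.

Request:
send_rows:
  moves:
    - [0,0.002,0.04,0,0,0]
    - [0,0.002,0.08,0,0,0]
    - [0,0.002,0.12,-0.003,0.003,0]
    - [0,0.002,0.149,-0.003,0.003,0]
    - [0,0.002,0.149,-0.003,0.003,0]
    - [0,0.002,0.149,-0.003,0.003,0]
    - [0,0.002,0.149,-0.003,0.003,0]

```text
time_s: 9.6
position: [0.6344, 0.012, 0.0488]
tcp_rot: [[0.032, 0.866, 0.499], [0.999, -0.028, -0.015], [0.001, 0.499, -0.866]]
force: [-0.2, 0.7, 0.5]
opening: 0.498
grasp_force: 0.0
```

```bash
python3 log.py; python3 -c "
from h import *
go([.6347,.0119,.0485],Rpick(-1.7,30))"
```

```text
9.6 [ -11.35   41.62  111.02  114.97    5.31 -123.31] [0.6344 0.012  0.0488] [-0.2  0.7  0.5]
row [-0.0003, 0.0003, 0.0018] [-0.0004, -0.0001, -0.0016] rows>= 0.0
```

Request:
send_rows:
  moves:
    - [0,0,0,0,0,0]
    - [0,0,0,0,0,0]
    - [0,0,0,0,0,0]
    - [0,0,0,0,0,0]
    - [0,0,0,0,0,0]
    - [0,0,0,0,0,0]
  grip: 0

```text
time_s: 10.2
position: [0.6344, 0.0119, 0.0482]
tcp_rot: [[0.032, 0.866, 0.499], [0.999, -0.029, -0.015], [0.002, 0.499, -0.867]]
force: [-0.3, -0.9, -0.3]
opening: 0.135
grasp_force: 30.0
```

Request:
send_rows:
  moves:
    - [0,0,-0.03,0,0,0]
    - [0,0,-0.06,0,0,0]
    - [0,0,-0.1,0,0,0]
    - [0,0,-0.15,0,0,0]
    - [0,0,-0.2,0,0,0]
    - [0,0,-0.28,0,0,0]
    - [0,0,-0.36,0,0,0]
    - [0,0,-0.4,0,0,0]
    - [0,0,-0.4,0,0,0]
    - [0,0,-0.4,0,0,0]

```text
time_s: 11.2
position: [0.5845, 0.0135, 0.1347]
tcp_rot: [[0.032, 0.866, 0.499], [0.999, -0.029, -0.014], [0.002, 0.499, -0.867]]
force: [-0.4, 0.2, -1.7]
opening: 0.134
grasp_force: 30.0
```

```bash
python3 log.py; python3 -c "
from h import *
go([.50,.0131,.29],Rpick(0,0))"
```

```text
11.2 [-12.5   29.41 115.86  45.93   7.52 -54.9 ] [0.5845 0.0135 0.1347] [-0.4  0.2 -1.7]
row [-0.0112, 0.0169, -0.7068] [0.3325, 0.0041, -0.0202] rows>= 3.5
```

Run:
```python
from kin import *
q=[-12,25,110,10,40,-10]
for p,R in (([.50,.02,.29],Rpick(0,0)),([.4692,.202,.28],Rdown(-3.2)),([.4692,.202,.027],Rdown(-3.2))):
    for s in ik(np.array(p),R,[q,[20,30,90,0,60,-70]]): print(p,s.round(1))
go([.50,.02,.29],Rpick(0,0))
```

```text
[0.5, 0.02, 0.29] [-10.5  15.9  94.6   0.   69.5 -10.5]
[0.4692, 0.202, 0.28] [ 10.7  17.4  94.1  -0.   68.5 -76.1]
[0.4692, 0.202, 0.027] [ 10.7  40.3 106.6  -0.   33.1 -76.1]
row [0.0164, 0.0162, -0.7072] [0.3325, 0.0041, -0.0202] rows>= 3.5
```

Request:
send_rows:
  moves:
    - [0,0,-0.15,0.05,0,0]
    - [0,0,-0.3,0.12,0,0]
    - [0,0,-0.45,0.2,0,0]
    - [0,0,-0.6,0.28,0,0]
    - [0,0,-0.7,0.332,0.004,-0.02]
    - [0,0,-0.7,0.332,0.004,-0.02]
    - [0,0,-0.7,0.332,0.004,-0.02]

```text
time_s: 11.9
position: [0.5011, 0.016, 0.2895]
tcp_rot: [[-0.001, 1.0, 0.009], [1.0, 0.001, 0.0], [0.0, 0.009, -1.0]]
force: [0.3, -0.0, -2.0]
opening: 0.137
grasp_force: 30.0
```

```bash
python3 log.py; python3 -c "
from h import *
go([.4692,.202,.29],Rdown(-3.2))"
```

```text
11.9 [-11.02  15.79  94.88   0.11  68.84 -11.13] [0.5011 0.016  0.2895] [ 0.3 -0.  -2. ]
row [0.7442, -0.1269, -0.003] [0.0045, 0.0042, -0.9637] rows>= 10.1
```

Request:
send_rows:
  moves:
    - [0.744,-0.127,0,0.004,0.004,-0.964]
    - [0.744,-0.127,0,0.004,0.004,-0.964]
    - [0.744,-0.127,0,0.004,0.004,-0.964]
    - [0.744,-0.127,0,0.004,0.004,-0.964]
    - [0.744,-0.127,0,0.004,0.004,-0.964]
    - [0.744,-0.127,0,0.004,0.004,-0.964]
    - [0.744,-0.127,0,0.004,0.004,-0.964]
    - [0.744,-0.127,0,0.004,0.004,-0.964]
    - [0.744,-0.127,0,0.004,0.004,-0.964]
    - [0.744,-0.127,0,0.004,0.004,-0.964]
    - [0.744,-0.127,0,0.004,0.004,-0.964]
    - [0.744,-0.127,0,0.004,0.004,-0.964]

```text
time_s: 13.1
position: [0.4652, 0.2022, 0.2847]
tcp_rot: [[-0.998, 0.059, -0.009], [0.059, 0.998, 0.001], [0.009, 0.0, -1.0]]
force: [-0.3, 0.1, -2.2]
opening: 0.138
grasp_force: 30.0
```

```bash
python3 log.py
python3 - <<'E'
from bars import *
C,im,d=shot('carry1'); st=np.load('pics/carry1.npz')
# sled in tool frame: points 3-12 cm below.. cloud in tool coordinates
dd=np.where(d==0,np.nan,d); v,u=np.mgrid[0:480,0:640]; px=np.c_[u.ravel(),v.ravel()]; P=(C[3]+rays(C,px)*dd.reshape(-1,1)-st['position'])@st['tcp_rot']
m=(P[:,2]>-.005)&(P[:,2]<.035)&(P[:,0]>-.05)&(P[:,0]<.1); Q=P[m]
print(len(Q),np.percentile(Q,[1,50,99],axis=0).round(4)); print('px',px[m].min(0),px[m].max(0))
for y in (-.01,.0,.02,.04,.06,.08,.1):
    s=Q[abs(Q[:,1]-y)<.006]; print(y,len(s),s[:,0].max().round(4) if len(s) else '', np.median(s[s[:,0]>s[:,0].max()-.006][:,2]).round(4) if len(s) else '')
t=tag('carry1',(320,300)) if 0 else ''
go([.4692,.202,.12],Rdown(-3.2))
E
```

```text
13.1 [ 10.77  17.03  93.85   0.15  69.63 -75.89] [0.4652 0.2022 0.2847] [-0.3  0.1 -2.2]
32401 [[-0.015  -0.0119  0.0027]
 [ 0.0274  0.0574  0.0089]
 [ 0.0503  0.1121  0.0173]]
px [276 186] [585 338]
-0.01 1997 0.0505 0.0149
0.0 981 0.0502 0.0162
0.02 3243 0.0505 0.0085
0.04 3314 0.0506 0.0088
0.06 3305 0.0508 0.0096
0.08 3416 0.0504 0.0096
0.1 3664 0.0506 0.0095
row [-0.0214, 0.0002, 0.6603] [0.0, -0.0056, -0.0022] rows>= 3.3
```

```bash
python3 -c "
from h import *
go([.4685,.202,.06],Rdown(-3.2))"
```

```text
row [-0.0207, 0.0001, 0.9003] [0.0, -0.0056, -0.0022] rows>= 4.5
```

Request:
send_rows:
  moves:
    - [-0.02,0,0.15,0,-0.005,-0.002]
    - [-0.02,0,0.3,0,-0.005,-0.002]
    - [-0.02,0,0.45,0,-0.005,-0.002]
    - [-0.02,0,0.6,0,-0.005,-0.002]
    - [-0.02,0,0.72,0,-0.005,-0.002]
    - [-0.02,0,0.8,0,-0.005,-0.002]
    - [-0.02,0,0.86,0,-0.005,-0.002]
    - [-0.02,0,0.9,0,-0.005,-0.002]
    - [-0.02,0,0.9,0,-0.005,-0.002]
    - [-0.02,0,0.9,0,-0.005,-0.002]

```text
time_s: 14.15
position: [0.4695, 0.2018, 0.0616]
tcp_rot: [[-0.999, 0.055, 0.001], [0.055, 0.999, -0.0], [-0.001, -0.0, -1.0]]
force: [0.7, 0.7, -1.0]
opening: 0.136
grasp_force: 30.0
```

```bash
python3 log.py
python3 - <<'E'
from h import *
C,im,d=shot('box2'); cv2.imwrite('pics/box2c.png',cv2.resize(im[120:340,170:620],None,fx=1.7,fy=1.7))
go([.4685,.202,.036],Rdown(-3.2))
E
```

```text
14.15 [ 1.0730e+01  3.6490e+01  1.0589e+02 -5.0000e-02  3.7550e+01 -7.6100e+01] [0.4695 0.2018 0.0616] [ 0.7  0.7 -1. ]
row [0.0051, 0.0004, 0.1039] [-0.0001, 0.0014, 0.001] rows>= 0.5
```

View pics/box2c.png

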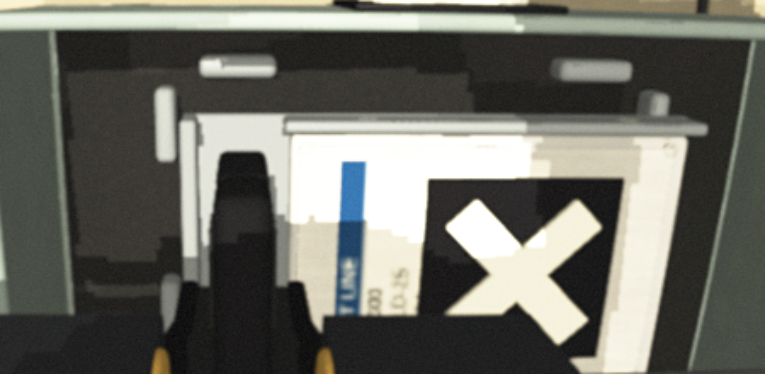

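The last allowed picture shows the sled over the pocket: left end at crop x≈180, left locator's inner edge at ≈175, near rail at y≈118, near locators at y≈75. I compute the gaps from those pixels.

Run:
```python
from bars import *
C,im,d=load('box2'); st=np.load('pics/box2.npz'); S=lambda x,y:(x/1.7+170,y/1.7+120)
T=lambda P:((P-st['position'])@st['tcp_rot']).round(4)
print('front loc inner',T(plane(C,[S(237,76),S(592,80)],d=.017)))
print('left loc inner',T(plane(C,[S(176,125)],d=.017)), 'left2', T(plane(C,[S(181,290)],d=.017)))
print('right loc l/r edges',T(plane(C,[S(640,105),S(668,105)],d=.017)))
zr=st['position'][2]-.007
print('rail outer',T(plane(C,[S(300,114),S(690,122)],d=zr)),'tail',T(plane(C,[S(707,130)],d=zr)),'front end',T(plane(C,[S(181,160)],d=zr)))
print(viewer.camera_info('wrist')['tool_from_camera'][:3,3].round(4), [np.nanmedian((C[3]+rays(C,[S(*q)])*d[int(S(*q)[1]),int(S(*q)[0])])[0,2]).round(4) for q in ((237,66),(592,70),(166,125),(400,127),(650,127))])
```

```text
front loc inner [[0.0561 0.0003 0.0445]
 [0.0557 0.1029 0.0445]]
left loc inner [[ 0.042  -0.0173  0.0445]] left2 [[-0.0095 -0.0171  0.0446]]
right loc l/r edges [[0.0486 0.1186 0.0445]
 [0.0488 0.1273 0.0445]]
rail outer [[0.0517 0.0153 0.0069]
 [0.0505 0.1108 0.0069]] tail [[0.0486 0.1157 0.0069]] front end [[ 0.0406 -0.0129  0.0069]]
[ 0.0808  0.0016 -0.162 ] [np.float64(0.0172), np.float64(0.017), np.float64(0.0174), np.float64(0.0554), np.float64(0.0554)]
```

Request:
send_rows:
  moves:
    - [0,-0.002,0.03,0,0.001,0.001]
    - [0,-0.002,0.06,0,0.001,0.001]
    - [0,-0.002,0.09,0,0.001,0.001]
    - [0,-0.002,0.11,0,0.001,0.001]
    - [0,-0.002,0.12,0,0.001,0.001]
    - [0,-0.002,0.12,0,0.001,0.001]

```text
time_s: 14.8
position: [0.4687, 0.2011, 0.0308]
tcp_rot: [[-0.998, 0.055, -0.002], [0.055, 0.998, -0.001], [0.002, -0.001, -1.0]]
force: [0.5, 0.6, -1.9]
opening: 0.134
grasp_force: 30.0
```

Request:
send_rows:
  moves:
    - [0,0,0.004,0,0,0]
    - [0,0,0.008,0,0,0]
    - [0,0,0.008,0,0,0]

```text
time_s: 15.1
position: [0.4691, 0.2012, 0.0294]
tcp_rot: [[-0.998, 0.055, -0.001], [0.055, 0.998, -0.001], [0.001, -0.001, -1.0]]
force: [0.2, -0.2, -0.8]
opening: 0.132
grasp_force: 30.0
```

Now down in 0.5 mm steps until contact.

Request:
send_rows:
  moves:
    - [0,0,0.002,0,0,0]
    - [0,0,0.004,0,0,0]
    - [0,0,0.004,0,0,0]

```text
time_s: 15.4
position: [0.469, 0.2011, 0.0284]
tcp_rot: [[-0.998, 0.055, -0.001], [0.055, 0.998, -0.001], [0.001, -0.001, -1.0]]
force: [-0.7, -0.4, -1.5]
opening: 0.13
grasp_force: 30.0
```

Request:
send_rows:
  moves:
    - [0,0,0.002,0,0,0]
    - [0,0,0.004,0,0,0]
    - [0,0,0.004,0,0,0]

```text
time_s: 15.7
position: [0.469, 0.2011, 0.0273]
tcp_rot: [[-0.998, 0.055, -0.001], [0.055, 0.998, -0.001], [0.001, -0.001, -1.0]]
force: [-0.4, 0.4, -1.0]
opening: 0.138
grasp_force: 30.0
```

```bash
python3 log.py
```

```text
15.7 [ 1.0660e+01  4.0230e+01  1.0662e+02 -4.0000e-02  3.3220e+01 -7.6130e+01] [0.469  0.2011 0.0273] [-0.4  0.4 -1. ]
```

Request:
send_rows:
  moves:
    - [0,0,0.002,0,0,0]
    - [0,0,0.004,0,0,0]
    - [0,0,0.004,0,0,0]

```text
time_s: 16.0
position: [0.469, 0.2011, 0.0263]
tcp_rot: [[-0.998, 0.055, -0.001], [0.055, 0.998, -0.001], [0.001, -0.001, -1.0]]
force: [-0.6, -0.4, -2.2]
opening: 0.13
grasp_force: 30.0
```

Request:
send_rows:
  moves:
    - [0,0,0.002,0,0,0]
    - [0,0,0.004,0,0,0]
    - [0,0,0.004,0,0,0]

```text
time_s: 16.3
position: [0.469, 0.2011, 0.026]
tcp_rot: [[-0.998, 0.055, -0.001], [0.055, 0.998, -0.001], [0.001, -0.001, -1.0]]
force: [-0.2, -0.4, 4.8]
opening: 0.134
grasp_force: 30.0
```

Contact is gentle at about 6 N. I release and rise.

Request:
send_rows:
  moves:
    - [0,0,0,0,0,0]
    - [0,0,0,0,0,0]
    - [0,0,0,0,0,0]
    - [0,0,0,0,0,0]
    - [0,0,-0.05,0,0,0]
    - [0,0,-0.15,0,0,0]
    - [0,0,-0.35,0,0,0]
    - [0,0,-0.55,0,0,0]
    - [0,0,-0.75,0,0,0]
    - [0,0,-0.9,0,0,0]
    - [0,0,-0.9,0,0,0]
  grip: 0.4

```text
time_s: 17.4
position: [0.4727, 0.2021, 0.257]
tcp_rot: [[-0.998, 0.055, 0.013], [0.055, 0.998, 0.002], [-0.013, 0.003, -1.0]]
force: [0.1, -0.9, 1.0]
opening: 0.4
grasp_force: 0.0
```

```bash
python3 log.py
python3 - <<'E'
from bars import *
C,im,d=shot('after1'); 
P=cloud('after1',[.36,.13,.0],[.56,.38,.08])
# drive surface z and extents of things at z 0.012..0.06 inside pocket
m=(P[:,0]>.43)&(P[:,0]<.5)&(P[:,1]>.22)&(P[:,1]<.3); print('drive z',np.percentile(P[m,2],[5,50,95]).round(4))
for y in (.20,.23,.30): s=P[(abs(P[:,1]-y)<.01)&(P[:,0]<.48)]; print(y,np.median(s[:,2]).round(4))
t=cv2.imread('pics/top0.png')
im,d=viewer.capture('top'); Ct=cam('top'); v,u=np.mgrid[200:310,200:310]; px=np.c_[u.ravel(),v.ravel()]; P=depth(Ct,px,d)
# lid: points above 0.08 in box area
L=P[(P[:,2]>.075)&(P[:,2]<.2)&(P[:,1]>.13)&(P[:,1]<.37)&(P[:,0]>.5)]; print('lid',len(L),np.percentile(L,[1,50,99],axis=0).round(3))
k=np.polyfit(L[:,2],L[:,0],1); print('x=',k.round(4),'lean deg past upright',np.degrees(np.arctan(k[0])))
E
```

```text
17.4 [ 1.069e+01  1.890e+01  9.593e+01 -2.000e-02  6.442e+01 -7.614e+01] [0.4727 0.2021 0.257 ] [ 0.1 -0.9  1. ]
drive z [0.0155 0.0178 0.0208]
0.2 0.0109
0.23 0.0156
0.3 0.0153
lid 288 [[0.538 0.133 0.078]
 [0.562 0.153 0.154]
 [0.626 0.358 0.184]]
x= [0.1862 0.538 ] lean deg past upright 10.548728513463532
```

The sled is seated (drive top at 17.8 mm, 17 expected). Next I close the fingers and reach over behind the lid, to the right of the knob.

```bash
python3 -c "
from kin import *
go([.605,.195,.257],Rdown(-3.2))
for p in ([.605,.195,.15],[.42,.205,.066]): print(ik(np.array(p),Rdown(-3.2),[[10,20,96,0,64,-76]]))"
```

```text
row [-0.5439, 0.0049, -0.0199] [0.0, 0.0011, 0.0003] rows>= 2.7
[array([ 7.80804758e+00,  3.58507447e+01,  8.42787959e+01, -1.60366326e-07,
        5.98704595e+01, -7.89919502e+01])]
[array([ 1.22774836e+01,  3.42211503e+01,  1.11946942e+02, -2.37304173e-07,
        3.38319074e+01, -7.45225141e+01])]
```

Request:
send_rows:
  moves:
    - [-0.2,0.005,-0.02,0,0,0]
    - [-0.4,0.005,-0.02,0,0,0]
    - [-0.544,0.005,-0.02,0,0,0]
    - [-0.544,0.005,-0.02,0,0,0]
    - [-0.544,0.005,-0.02,0,0,0]
    - [-0.544,0.005,0.1,0,0,0]
    - [-0.544,0.005,0.25,0,0,0]
    - [-0.544,0.005,0.36,0,0,0]
    - [-0.544,0.005,0.42,0,0,0]
    - [-0.544,0.005,0.42,0,0,0]
  grip: 0

```text
time_s: 18.5
position: [0.6002, 0.1947, 0.1417]
tcp_rot: [[-0.998, 0.055, -0.011], [0.055, 0.998, -0.002], [0.011, -0.002, -1.0]]
force: [-1.0, -0.1, 0.4]
opening: 0.008
grasp_force: 0.0
```

```bash
python3 log.py
cat > lid.py <<'E'
from h import *
st=readout.read_state(); p=st['position']; R=st['tcp_rot']; hinge=np.array([.5265,.2484])
lx=np.array([np.cos(np.radians(3.2)),-np.sin(np.radians(3.2))]); u=(p[:2]-hinge)@-lx; print('u',u.round(4),'z',p[2].round(4))
for th in (100,90,80,70,60,50,40,30,20,12,6,2,0,-1):
    t=np.radians(th); U=.105*np.cos(t)-.0095-.004*np.sin(t); Z=.062+.105*np.sin(t)+.004*np.cos(t); d=np.r_[-lx*(U-u),Z-p[2]]; print(th,(R.T@np.r_[-lx*(u-U)*-1*-1*-1,Z-p[2]]/.25).round(3) if 0 else [round((U-u)/.25,3),0,round((p[2]-Z)/.25,3)])
E
python3 lid.py
```

```text
18.5 [ 7.850e+00  3.636e+01  8.484e+01 -2.000e-02  5.942e+01 -7.899e+01] [0.6002 0.1947 0.1417] [-1.  -0.1  0.4]
u -0.0766 z 0.1417
100 [np.float64(0.18), 0, np.float64(-0.092)]
90 [np.float64(0.252), 0, np.float64(-0.101)]
80 [np.float64(0.326), 0, np.float64(-0.097)]
70 [np.float64(0.397), 0, np.float64(-0.081)]
60 [np.float64(0.464), 0, np.float64(-0.053)]
50 [np.float64(0.526), 0, np.float64(-0.013)]
40 [np.float64(0.58), 0, np.float64(0.037)]
30 [np.float64(0.624), 0, np.float64(0.095)]
20 [np.float64(0.658), 0, np.float64(0.16)]
12 [np.float64(0.676), 0, np.float64(0.216)]
6 [np.float64(0.684), 0, np.float64(0.259)]
2 [np.float64(0.688), 0, np.float64(0.288)]
0 [np.float64(0.688), 0, np.float64(0.303)]
-1 [np.float64(0.689), 0, np.float64(0.31)]
```

Request:
send_rows:
  moves:
    - [0.05,0,-0.06,0,0,0]
    - [0.09,0,-0.09,0,0,0]
    - [0.13,0,-0.09,0,0,0]
    - [0.17,0,-0.092,0,0,0]
    - [0.21,0,-0.097,0,0,0]
    - [0.25,0,-0.1,0,0,0]
    - [0.29,0,-0.1,0,0,0]
    - [0.33,0,-0.097,0,0,0]

```text
time_s: 19.3
position: [0.5217, 0.1995, 0.1695]
tcp_rot: [[-0.998, 0.055, -0.001], [0.055, 0.998, -0.001], [0.001, -0.001, -1.0]]
force: [1.3, 0.5, 1.4]
opening: 0.007
grasp_force: 1.0
```

```bash
python3 log.py;  python3 lid.py | tail -13
```

```text
19.3 [ 9.480e+00  2.911e+01  9.474e+01 -2.000e-02  5.621e+01 -7.733e+01] [0.5217 0.1995 0.1695] [1.3 0.5 1.4]
90 [np.float64(-0.062), 0, np.float64(0.01)]
80 [np.float64(0.011), 0, np.float64(0.014)]
70 [np.float64(0.083), 0, np.float64(0.03)]
60 [np.float64(0.15), 0, np.float64(0.058)]
50 [np.float64(0.212), 0, np.float64(0.098)]
40 [np.float64(0.265), 0, np.float64(0.148)]
30 [np.float64(0.31), 0, np.float64(0.206)]
20 [np.float64(0.343), 0, np.float64(0.271)]
12 [np.float64(0.361), 0, np.float64(0.327)]
6 [np.float64(0.37), 0, np.float64(0.37)]
2 [np.float64(0.373), 0, np.float64(0.399)]
0 [np.float64(0.374), 0, np.float64(0.414)]
-1 [np.float64(0.374), 0, np.float64(0.421)]
```

Request:
send_rows:
  moves:
    - [0.045,0,0.02,0,0,0]
    - [0.083,0,0.03,0,0,0]
    - [0.118,0,0.043,0,0,0]
    - [0.15,0,0.058,0,0,0]
    - [0.182,0,0.077,0,0,0]
    - [0.212,0,0.098,0,0,0]
    - [0.24,0,0.122,0,0,0]
    - [0.265,0,0.148,0,0,0]

```text
time_s: 20.1
position: [0.4557, 0.2031, 0.1321]
tcp_rot: [[-0.998, 0.055, -0.001], [0.055, 0.998, -0.001], [0.001, -0.001, -1.0]]
force: [1.1, -0.1, 0.9]
opening: 0.007
grasp_force: 0.6
```

Request:
send_rows:
  moves:
    - [0.024,0,0.028,0,0,0]
    - [0.045,0,0.058,0,0,0]
    - [0.063,0,0.09,0,0,0]
    - [0.078,0,0.123,0,0,0]
    - [0.088,0,0.15,0,0,0]
    - [0.096,0,0.179,0,0,0]
    - [0.1,0,0.2,0,0,0]

```text
time_s: 20.8
position: [0.4307, 0.2044, 0.0818]
tcp_rot: [[-0.998, 0.055, -0.003], [0.055, 0.998, -0.001], [0.003, -0.001, -1.0]]
force: [0.3, 0.1, 0.5]
opening: 0.0
grasp_force: 0.4
```

```bash
python3 log.py;  python3 lid.py | tail -6
python3 - <<'E'
from h import *
im,d=viewer.capture('top'); Ct=cam('top'); v,u=np.mgrid[200:315,200:310]; px=np.c_[u.ravel(),v.ravel()]; P=depth(Ct,px,d)
for y in (.33,.17,.28):
  for x in (.41,.44,.48,.51):
    s=P[(abs(P[:,0]-x)<.008)&(abs(P[:,1]-y)<.012)]; print(y,x,len(s),np.median(s[:,2]).round(3) if len(s) else '')
E
```

```text
20.8 [ 1.1940e+01  3.2820e+01  1.1001e+02 -3.0000e-02  3.7330e+01 -7.4870e+01] [0.4307 0.2044 0.0818] [0.3 0.1 0.5]
20 [np.float64(-0.022), 0, np.float64(-0.079)]
12 [np.float64(-0.003), 0, np.float64(-0.024)]
6 [np.float64(0.005), 0, np.float64(0.02)]
2 [np.float64(0.008), 0, np.float64(0.049)]
0 [np.float64(0.009), 0, np.float64(0.063)]
-1 [np.float64(0.009), 0, np.float64(0.071)]
0.33 0.41 55 0.084
0.33 0.44 49 0.081
0.33 0.48 42 0.074
0.33 0.51 54 0.071
0.17 0.41 96 0.415
0.17 0.44 92 0.426
0.17 0.48 23 0.408
0.17 0.51 11 0.069
0.28 0.41 0 
0.28 0.44 0 
0.28 0.48 0 
0.28 0.51 43 0.07
```

The lid is following, about 8° from shut. I finish it slowly.

Request:
send_rows:
  moves:
    - [0.004,0,0.015,0,0,0]
    - [0.006,0,0.03,0,0,0]
    - [0.008,0,0.042,0,0,0]
    - [0.009,0,0.052,0,0,0]
    - [0.009,0,0.06,0,0,0]
    - [0.009,0,0.06,0,0,0]

```text
time_s: 21.45
position: [0.4291, 0.2046, 0.0675]
tcp_rot: [[-0.998, 0.056, -0.001], [0.056, 0.998, -0.001], [0.001, -0.001, -1.0]]
force: [-0.4, 0.6, -0.2]
opening: 0.002
grasp_force: 0.0
```

Request:
send_rows:
  moves:
    - [0,0,0.003,0,0,0]
    - [0,0,0.005,0,0,0]
    - [0,0,0.005,0,0,0]

```text
time_s: 21.75
position: [0.4293, 0.2047, 0.0669]
tcp_rot: [[-0.998, 0.055, -0.0], [0.055, 0.998, -0.0], [0.0, -0.0, -1.0]]
force: [-1.2, -0.6, 4.2]
opening: 0.005
grasp_force: 2.1
```

Request:
send_rows:
  moves:
    - [0,0,-0.05,0,0,0]
    - [0,0,-0.2,0,0,0]
    - [0,0,-0.4,0,0,0]
    - [0,0,-0.6,0,0,0]
    - [0,0,-0.8,0,0,0]
    - [0,0,-0.8,0,0,0]
  grip: 0.45

```text
time_s: 22.35
position: [0.4338, 0.2059, 0.2732]
tcp_rot: [[-0.998, 0.055, 0.015], [0.055, 0.998, 0.003], [-0.015, 0.004, -1.0]]
force: [1.7, -0.3, -0.1]
opening: 0.423
grasp_force: 0.0
```

```bash
python3 log.py
python3 - <<'E'
from kin import *
ly=np.array([.03,1,0]); top=np.array([.625,.1135,.071])-.019*ly
seeds=[[0,35,100,a,b,c] for a in (0,60,115,180,230) for b in (5,20) for c in (-120,-60,0,60,120)]
for tilt in (30,28,27):
  for back in (0,.03,.08,.12):
    R=Rpick(-1.7,30); p=top+R[:,2]*(.023-back)
    low=p-Rpick(-1.7,tilt)@[0,.095,.07]
    print(tilt,back,p.round(4),'body low',low.round(3),[q.round(1).tolist() for q in ik(p,Rpick(-1.7,tilt),seeds)])
E
```

```text
22.35 [ 1.203e+01  1.492e+01  9.913e+01 -2.000e-02  6.509e+01 -7.480e+01] [0.4338 0.2059 0.2732] [ 1.7 -0.3 -0.1]
30 0 [0.6359 0.0942 0.0511] body low [0.519 0.098 0.064] []
30 0.03 [0.6209 0.0946 0.0771] body low [0.504 0.098 0.09 ] [[-1.5, 38.2, 111.1, -9.1, 0.8, 9.3]]
30 0.08 [0.5959 0.0953 0.1204] body low [0.479 0.099 0.133] [[-1.4, 32.1, 113.4, -1.6, 4.5, 1.8]]
30 0.12 [0.576  0.0959 0.155 ] body low [0.459 0.099 0.168] [[-1.4, 27.1, 114.7, -0.9, 8.3, 1.2]]
28 0 [0.6359 0.0942 0.0511] body low [0.519 0.098 0.068] [[-1.5, 41.3, 108.0, -2.3, 2.7, 2.5]]
28 0.03 [0.6209 0.0946 0.0771] body low [0.504 0.098 0.094] [[-1.5, 37.8, 109.7, -1.4, 4.5, 1.6]]
28 0.08 [0.5959 0.0953 0.1204] body low [0.479 0.099 0.138] [[-1.4, 31.9, 111.9, -0.8, 8.2, 1.0]]
28 0.12 [0.576  0.0959 0.155 ] body low [0.459 0.099 0.172] [[-1.4, 26.9, 113.2, -0.6, 11.9, 0.8]]
27 0 [0.6359 0.0942 0.0511] body low [0.52  0.098 0.07 ] [[-1.5, 41.2, 107.3, -1.3, 4.5, 1.5]]
27 0.03 [0.6209 0.0946 0.0771] body low [0.505 0.098 0.096] [[-1.5, 37.7, 109.0, -1.0, 6.3, 1.2]]
27 0.08 [0.5959 0.0953 0.1204] body low [0.48  0.099 0.14 ] [[-1.4, 31.8, 111.2, -0.7, 10.0, 0.9]]
27 0.12 [0.576  0.0959 0.155 ] body low [0.46  0.099 0.174] [[-1.4, 26.9, 112.4, -0.5, 13.7, 0.7]]
```

```bash
python3 -c "
from h import *
go([.53,.0955,.25],Rpick(-1.7,0))"
```

```text
row [-0.4072, -0.42, 0.0971] [0.009, 0.0055, 0.9838] rows>= 10.3
```

Request:
send_rows:
  moves:
    - [-0.407,-0.42,0.097,0.009,0.005,0.984]
    - [-0.407,-0.42,0.097,0.009,0.005,0.984]
    - [-0.407,-0.42,0.097,0.009,0.005,0.984]
    - [-0.407,-0.42,0.097,0.009,0.005,0.984]
    - [-0.407,-0.42,0.097,0.009,0.005,0.984]
    - [-0.407,-0.42,0.097,0.009,0.005,0.984]
    - [-0.407,-0.42,0.097,0.009,0.005,0.984]
    - [-0.407,-0.42,0.097,0.009,0.005,0.984]
    - [-0.407,-0.42,0.097,0.009,0.005,0.984]
    - [-0.407,-0.42,0.097,0.009,0.005,0.984]
    - [-0.407,-0.42,0.097,0.009,0.005,0.984]
    - [-0.407,-0.42,0.097,0.009,0.005,0.984]

```text
time_s: 23.55
position: [0.5245, 0.0942, 0.2412]
tcp_rot: [[0.03, 0.999, -0.017], [1.0, -0.03, -0.004], [-0.004, -0.017, -1.0]]
force: [0.4, -0.4, 0.5]
opening: 0.449
grasp_force: 0.0
```

```bash
python3 log.py
python3 - <<'E'
from bars import *
C,im,d=shot('disc1'); print(proj(C,[[.625,.1135,.071],[.70,.1117,.078]]).round(0)); 
try: print(bar('disc1',.1135))
except Exception as e: print(e)
print('calib',viewer.camera_info('wrist')['tool_from_camera'][:3,3].round(4))
go([.576,.0959,.155],Rpick(-1.7,27.5))
E
```

```text
23.55 [-1.69 22.23 93.32 -0.28 65.4   0.16] [0.5245 0.0942 0.2412] [ 0.4 -0.4  0.5]
[[444. 189.]
 [541. 191.]]
[1.155e+03 6.235e-01 1.170e-01 7.110e-02 6.234e-01 1.164e-01 7.040e-02
 5.810e-02 1.230e-02 5.300e-03]
calib [ 0.081  -0.0015 -0.162 ]
row [0.0142, 0.211, 0.3419] [-0.316, 0.0027, 0.001] rows>= 3.3
```

Request:
send_rows:
  moves:
    - [0,0.1,0.05,-0.09,0,0]
    - [0.014,0.2,0.15,-0.18,0,0]
    - [0.014,0.211,0.25,-0.26,0.003,0.001]
    - [0.014,0.211,0.34,-0.316,0.003,0.001]
    - [0.014,0.211,0.342,-0.316,0.003,0.001]
    - [0.014,0.211,0.342,-0.316,0.003,0.001]
    - [0.014,0.211,0.342,-0.316,0.003,0.001]
    - [0.014,0.211,0.342,-0.316,0.003,0.001]

```text
time_s: 24.4
position: [0.5784, 0.0957, 0.1571]
tcp_rot: [[0.03, 0.885, 0.465], [1.0, -0.027, -0.014], [0.0, 0.466, -0.885]]
force: [-0.3, 0.0, 0.6]
opening: 0.449
grasp_force: 0.0
```

```bash
python3 log.py; python3 -c "
from h import *
go([.6209,.0949,.0771],Rpick(-1.7,27.5))
go([.6359,.0945,.0511],Rpick(-1.7,27.5))"
```

```text
24.4 [ -1.45  26.81 112.58  -0.54  12.87   0.79] [0.5784 0.0957 0.1571] [-0.3  0.   0.6]
row [0.0018, 0.0016, 0.3623] [0.0027, 0.0001, -0.0005] rows>= 1.8
row [0.002, 0.0063, 0.4823] [0.0027, 0.0001, -0.0005] rows>= 2.4
```

Request:
send_rows:
  moves:
    - [0.001,0,0.1,0.003,0,0]
    - [0.002,0.001,0.2,0.003,0,0]
    - [0.002,0.002,0.28,0.003,0,0]
    - [0.002,0.002,0.34,0.003,0,0]
    - [0.002,0.003,0.38,0.003,0,0]
    - [0.002,0.003,0.38,0.003,0,0]

```text
time_s: 25.0
position: [0.6224, 0.0948, 0.0717]
tcp_rot: [[0.031, 0.888, 0.459], [1.0, -0.028, -0.014], [0.0, 0.459, -0.888]]
force: [0.4, -0.1, 0.5]
opening: 0.452
grasp_force: 0.0
```

```bash
python3 log.py; python3 -c "
from h import *
go([.6359,.0945,.0511],Rpick(-1.7,27.5))"
```

```text
25.0 [ -1.43  38.44 109.09  -1.5    5.13   1.81] [0.6224 0.0948 0.0717] [ 0.4 -0.1  0.5]
row [0.0005, 0.0101, 0.0978] [-0.0018, 0.0001, -0.0008] rows>= 0.5
```

Request:
send_rows:
  moves:
    - [0,0.004,0.03,0,0,0]
    - [0,0.008,0.06,-0.001,0,0]
    - [0,0.01,0.085,-0.002,0,0]
    - [0,0.01,0.098,-0.002,0,0]
    - [0,0.01,0.098,-0.002,0,0]

```text
time_s: 25.5
position: [0.6347, 0.0945, 0.0509]
tcp_rot: [[0.031, 0.887, 0.461], [1.0, -0.027, -0.014], [0.0, 0.461, -0.887]]
force: [-0.3, -0.5, -0.1]
opening: 0.449
grasp_force: 0.0
```

```bash
python3 log.py; python3 -c "
from h import *
go([.6359,.0945,.0511],Rpick(-1.7,27.5))"
```

```text
25.5 [ -1.43  41.22 107.79  -2.13   3.54   2.44] [0.6347 0.0945 0.0509] [-0.3 -0.5 -0.1]
row [0.0, 0.0046, 0.0015] [-0.0005, 0.0001, -0.0007] rows>= 0.0
```

Request:
send_rows:
  moves:
    - [0,0,0,0,0,0]
    - [0,0,0,0,0,0]
    - [0,0,0,0,0,0]
    - [0,0,0,0,0,0]
    - [0,0,0,0,0,0]
    - [0,0,0,0,0,0]
  grip: 0

```text
time_s: 26.1
position: [0.6346, 0.0946, 0.0517]
tcp_rot: [[0.03, 0.887, 0.462], [1.0, -0.027, -0.014], [0.0, 0.462, -0.887]]
force: [-2.8, 0.3, 2.9]
opening: 0.139
grasp_force: 29.8
```

Request:
send_rows:
  moves:
    - [0,-0.001,-0.03,0,0,0]
    - [0,-0.002,-0.06,0,0,0]
    - [0,-0.004,-0.1,0,0,0]
    - [0,-0.006,-0.15,0,0,0]
    - [0,-0.008,-0.2,0,0,0]
    - [0,-0.012,-0.28,0,0,0]
    - [0,-0.015,-0.36,0,0,0]
    - [0,-0.017,-0.45,0,0,0]
    - [0,-0.017,-0.45,0,0,0]

```text
time_s: 27.0
position: [0.5784, 0.0965, 0.152]
tcp_rot: [[0.03, 0.885, 0.464], [1.0, -0.027, -0.014], [0.001, 0.465, -0.886]]
force: [0.0, 0.9, -1.8]
opening: 0.136
grasp_force: 29.9
```

```bash
python3 log.py
python3 - <<'E'
from kin import *
go([.50,.05,.29],Rpick(0,0))
lx=np.array([np.cos(np.radians(3.5)),-np.sin(np.radians(3.5)),0]); ly=np.array([-lx[1],lx[0],0])
O=np.array([.4525,-.296,.008]); R=Rdown(-3.5,True)
# tool x=+lx, tool y=-ly ; sled centre = TCP + s*toolx + .05*tooly
s=.0185; T=O-s*R[:,0]-.05*R[:,1]; T[2]=.008+.0215; print(T.round(4))
for z in (.29,T[2]): print(ik(np.r_[T[:2],z],R,[[-25,25,95,0,60,60],[-40,25,95,0,60,60]]))
E
```

```text
27.0 [ -1.36  27.39 112.74  -0.7   12.19   1.03] [0.5784 0.0965 0.152 ] [ 0.   0.9 -1.8]
row [-0.1951, -0.0161, -0.6318] [0.3075, 0.0043, -0.019] rows>= 3.3
[ 0.4371 -0.245   0.0295]
[array([-4.20674632e+01,  1.59578049e+01,  9.45405399e+01,  1.62143280e-07,
        6.95016553e+01,  5.14325389e+01])]
[array([-4.20674632e+01,  3.96535704e+01,  1.07971713e+02,  2.83478995e-07,
        3.23747163e+01,  5.14325387e+01])]
```

Request:
send_rows:
  moves:
    - [-0.05,-0.005,-0.15,0.06,0,0]
    - [-0.1,-0.01,-0.3,0.14,0.001,-0.005]
    - [-0.15,-0.016,-0.45,0.22,0.003,-0.01]
    - [-0.195,-0.016,-0.6,0.3,0.004,-0.019]
    - [-0.195,-0.016,-0.632,0.307,0.004,-0.019]
    - [-0.195,-0.016,-0.632,0.307,0.004,-0.019]

```text
time_s: 27.6
position: [0.5042, 0.0488, 0.2901]
tcp_rot: [[0.002, 1.0, 0.005], [1.0, -0.002, -0.002], [-0.002, 0.005, -1.0]]
force: [0.7, 0.2, -1.2]
opening: 0.137
grasp_force: 30.0
```

```bash
python3 log.py; python3 -c "
from h import *
go([.437,-.10,.28],Rdown(-3.5,True))
go([.437,-.245,.28],Rdown(-3.5,True))"
```

```text
27.6 [-7.100e+00  1.628e+01  9.404e+01 -5.000e-02  6.936e+01 -6.980e+00] [0.5042 0.0488 0.2901] [ 0.7  0.2 -1.2]
row [-0.5957, -0.2679, 0.0399] [0.0035, -0.0021, 1.0379] rows>= 10.9
row [-1.1757, -0.267, 0.0408] [0.0035, -0.0021, 1.0379] rows>= 10.9
```

Request:
send_rows:
  moves:
    - [-1,-0.267,0.04,0.003,-0.002,1]
    - [-1,-0.267,0.04,0.003,-0.002,1]
    - [-1,-0.267,0.04,0.003,-0.002,1]
    - [-1,-0.267,0.04,0.003,-0.002,1]
    - [-1,-0.267,0.04,0.003,-0.002,1]
    - [-1,-0.267,0.04,0.003,-0.002,1]
    - [-1,-0.267,0.04,0.003,-0.002,1]
    - [-1,-0.267,0.04,0.003,-0.002,1]
    - [-1,-0.267,0.04,0.003,-0.002,1]
    - [-1,-0.267,0.04,0.003,-0.002,1]
    - [-1,-0.267,0.04,0.003,-0.002,1]
    - [-1,-0.267,0.04,0.003,-0.002,1]

```text
time_s: 28.8
position: [0.4336, -0.1993, 0.2758]
tcp_rot: [[1.0, -0.0, -0.009], [-0.0, -1.0, 0.002], [-0.009, -0.002, -1.0]]
force: [0.6, 0.5, -1.3]
opening: 0.13
grasp_force: 30.0
```

```bash
python3 log.py
python3 - <<'E'
from h import *
go([.437,-.245,.10],Rdown(-3.5,True))
E
```

```text
28.8 [-37.99  15.09  98.37  -0.24  67.01  52.11] [ 0.4336 -0.1993  0.2758] [ 0.6  0.5 -1.3]
row [0.0198, 0.1842, 0.7027] [-0.0012, 0.0057, 0.0387] rows>= 3.6
```

Request:
send_rows:
  moves:
    - [0.02,0.1,0.1,-0.001,0.006,0.039]
    - [0.02,0.184,0.25,-0.001,0.006,0.039]
    - [0.02,0.184,0.4,-0.001,0.006,0.039]
    - [0.02,0.184,0.55,-0.001,0.006,0.039]
    - [0.02,0.184,0.65,-0.001,0.006,0.039]
    - [0.02,0.184,0.7,-0.001,0.006,0.039]
    - [0.02,0.184,0.7,-0.001,0.006,0.039]
    - [0.02,0.184,0.7,-0.001,0.006,0.039]

```text
time_s: 29.6
position: [0.4378, -0.2458, 0.1022]
tcp_rot: [[0.998, -0.061, 0.001], [-0.061, -0.998, -0.001], [0.002, 0.001, -1.0]]
force: [0.7, 0.0, -1.0]
opening: 0.137
grasp_force: 30.0
```

```bash
python3 log.py
python3 - <<'E'
from bars import *
C,im,d=shot('nest2'); st=np.load('pics/nest2.npz'); ci=viewer.camera_info('wrist')['tool_from_camera'][:3,3]; print('calib',ci.round(4))
dd=np.where(d==0,np.nan,d); v,u=np.mgrid[0:480,0:640]; px=np.c_[u.ravel(),v.ravel()]; P=C[3]+rays(C,px)*dd.reshape(-1,1); Q=(P-st['position'])@st['tcp_rot']
m=(Q[:,2]>-.005)&(Q[:,2]<.035)&(Q[:,0]>-.05)&(Q[:,0]<.1); S=Q[m]; print(m.sum(),np.percentile(S,[.5,50,99.5],axis=0).round(4))
for y in (-.01,.03,.06,.09): s=S[abs(S[:,1]-y)<.006]; e=s[:,0].max() if len(s) else np.nan; print(y,len(s),np.round(e,4),np.median(s[s[:,0]>e-.006][:,2]).round(4))
g=cv2.cvtColor(im,cv2.COLOR_BGR2GRAY); W=P.reshape(480,640,3)
# far locators: bright blobs on plate plane outside of sled
mask=(g>90)&(abs(W[...,2]-.014)<.008)&(np.hypot(W[...,0]-.4525,W[...,1]+.296)<.11)
n,l,s,c=cv2.connectedComponentsWithStats(mask.astype(np.uint8))
for i in range(1,n):
    if s[i,4]>25: 
        ys,xs=np.nonzero(l==i); X=plane(C,np.c_[xs,ys],d=.018); T=(X-st['position'])@st['tcp_rot']; print(s[i].tolist(),'tool',T.mean(0)[:2].round(4),'min',np.percentile(T,3,axis=0)[:2].round(4),'max',np.percentile(T,97,axis=0)[:2].round(4))
E
```

```text
29.6 [-4.2100e+01  3.1780e+01  1.0589e+02  4.0000e-02  4.2240e+01  5.1360e+01] [ 0.4378 -0.2458  0.1022] [ 0.7  0.  -1. ]
calib [ 0.0778 -0.0016 -0.162 ]
37461 [[-0.0188 -0.0159 -0.0019]
 [ 0.0289  0.0534  0.013 ]
 [ 0.0569  0.1094  0.0216]]
-0.01 2395 0.057 0.02
0.03 3943 0.0572 0.0122
0.06 3900 0.057 0.0119
0.09 4052 0.0569 0.0128
[518, 123, 19, 26, 236] tool [0.0644 0.1219] min [0.0597 0.1173] max [0.0728 0.1267]
[254, 132, 15, 15, 186] tool [ 0.0631 -0.0307] min [ 0.0592 -0.0343] max [ 0.067  -0.0269]
[289, 133, 38, 10, 367] tool [ 0.0638 -0.0047] min [ 0.0613 -0.0144] max [0.0663 0.0049]
[469, 133, 38, 12, 367] tool [0.0642 0.0989] min [0.0615 0.0887] max [0.0668 0.1089]
[266, 149, 11, 38, 342] tool [ 0.0471 -0.0256] min [ 0.0368 -0.0281] max [ 0.0569 -0.0231]
[515, 150, 12, 15, 158] tool [0.0538 0.1196] min [0.0499 0.1166] max [0.058  0.1227]
[260, 248, 19, 44, 456] tool [-0.017  -0.0272] min [-0.0286 -0.0336] max [-0.0029 -0.0231]
```

Relative to the pocket, the sled sits about 1.8 mm too far along tool +y. I correct that while descending.

Request:
send_rows:
  moves:
    - [-0.001,-0.003,0.05,0,0,0]
    - [-0.002,-0.007,0.1,0,0,0]
    - [-0.002,-0.007,0.15,0,0,0]
    - [-0.002,-0.007,0.19,0,0,0]
    - [-0.002,-0.007,0.22,0,0,0]
    - [-0.002,-0.007,0.235,0,0,0]
    - [-0.002,-0.007,0.235,0,0,0]

```text
time_s: 30.35
position: [0.4375, -0.2443, 0.0435]
tcp_rot: [[0.998, -0.062, 0.001], [-0.062, -0.998, -0.001], [0.001, 0.001, -1.0]]
force: [-0.3, 0.8, -1.5]
opening: 0.135
grasp_force: 30.0
```

```bash
python3 log.py
python3 - <<'E'
from bars import *
C,im,d=shot('nest3'); st=np.load('pics/nest3.npz')
dd=np.where(d==0,np.nan,d); v,u=np.mgrid[0:480,0:640]; px=np.c_[u.ravel(),v.ravel()]; P=C[3]+rays(C,px)*dd.reshape(-1,1); Q=(P-st['position'])@st['tcp_rot']
m=(Q[:,2]>-.005)&(Q[:,2]<.017)&(Q[:,0]>-.05)&(Q[:,0]<.1); S=Q[m]; print(m.sum(),np.percentile(S,[.5,50,99.5],axis=0).round(4))
g=cv2.cvtColor(im,cv2.COLOR_BGR2GRAY); W=P.reshape(480,640,3)
mask=(g>90)&(abs(W[...,2]-.014)<.007)&(np.hypot(W[...,0]-.4525,W[...,1]+.296)<.11)
n,l,s,c=cv2.connectedComponentsWithStats(mask.astype(np.uint8))
for i in range(1,n):
    if s[i,4]>25: 
        ys,xs=np.nonzero(l==i); X=plane(C,np.c_[xs,ys],d=.018); T=(X-st['position'])@st['tcp_rot']; print(s[i].tolist(),'min',np.percentile(T,3,axis=0)[:2].round(4),'max',np.percentile(T,97,axis=0)[:2].round(4))
E
```

```text
30.35 [-4.1990e+01  3.8060e+01  1.0777e+02  3.0000e-02  3.4080e+01  5.1530e+01] [ 0.4375 -0.2443  0.0435] [-0.3  0.8 -1.5]
34214 [[-0.0189 -0.016  -0.0022]
 [ 0.0273  0.0576  0.0127]
 [ 0.0568  0.1094  0.0165]]
[240, 136, 20, 20, 292] min [ 0.0602 -0.0326] max [ 0.0671 -0.0252]
[284, 138, 50, 14, 644] min [ 0.0619 -0.0131] max [0.067  0.0066]
[517, 139, 49, 15, 675] min [0.0617 0.0895] max [0.0677 0.11  ]
[577, 138, 19, 20, 277] min [0.0607 0.1173] max [0.0683 0.1251]
[255, 159, 15, 49, 616] min [ 0.0376 -0.0267] max [ 0.0576 -0.0213]
[566, 160, 24, 63, 632] min [0.0347 0.1169] max [0.058  0.1239]
[559, 233, 7, 31, 45] min [0.0098 0.1168] max [0.0245 0.1175]
[547, 273, 22, 64, 735] min [-0.0266  0.1168] max [-0.0002  0.1253]
[261, 284, 13, 32, 282] min [-0.0151 -0.0263] max [-0.0017 -0.021 ]
[510, 336, 26, 3, 70] min [-0.0308  0.0988] max [-0.0295  0.111 ]
```

Request:
send_rows:
  moves:
    - [0,-0.002,0.015,0,0,0]
    - [0,-0.002,0.03,0,0,0]
    - [0,-0.002,0.038,0,0,0]
    - [0,-0.002,0.042,0,0,0]
    - [0,-0.002,0.042,0,0,0]

```text
time_s: 30.9
position: [0.4376, -0.2439, 0.0333]
tcp_rot: [[0.998, -0.062, 0.002], [-0.062, -0.998, -0.001], [0.002, 0.001, -1.0]]
force: [1.1, -0.8, -0.9]
opening: 0.135
grasp_force: 30.0
```

Request:
send_rows:
  moves:
    - [0,0,0.002,0,0,0]
    - [0,0,0.004,0,0,0]
    - [0,0,0.004,0,0,0]

```text
time_s: 31.2
position: [0.4377, -0.2439, 0.0325]
tcp_rot: [[0.998, -0.062, 0.002], [-0.062, -0.998, -0.001], [0.002, 0.001, -1.0]]
force: [0.2, 0.7, -0.8]
opening: 0.138
grasp_force: 30.0
```

Request:
send_rows:
  moves:
    - [0,0,0.002,0,0,0]
    - [0,0,0.004,0,0,0]
    - [0,0,0.004,0,0,0]

```text
time_s: 31.5
position: [0.4376, -0.2439, 0.0314]
tcp_rot: [[0.998, -0.062, 0.002], [-0.062, -0.998, -0.001], [0.002, 0.001, -1.0]]
force: [0.3, 0.2, -1.0]
opening: 0.134
grasp_force: 30.0
```

Request:
send_rows:
  moves:
    - [0,0,0.002,0,0,0]
    - [0,0,0.004,0,0,0]
    - [0,0,0.004,0,0,0]

```text
time_s: 31.8
position: [0.4377, -0.244, 0.0312]
tcp_rot: [[0.998, -0.062, 0.002], [-0.062, -0.998, -0.002], [0.002, 0.001, -1.0]]
force: [-1.3, 0.1, 5.2]
opening: 0.135
grasp_force: 30.0
```

Request:
send_rows:
  moves:
    - [0,0,0.002,0,0,0]
    - [0,0,0.003,0,0,0]
    - [0,0,0.003,0,0,0]

```text
time_s: 32.1
position: [0.4376, -0.244, 0.0312]
tcp_rot: [[0.998, -0.062, 0.002], [-0.062, -0.998, -0.002], [0.002, 0.002, -1.0]]
force: [-2.0, 0.5, 10.4]
opening: 0.134
grasp_force: 30.0
```

Contact is at the floor height, about 10 N. I release, rise and verify.

Request:
send_rows:
  moves:
    - [0,0,0,0,0,0]
    - [0,0,0,0,0,0]
    - [0,0,0,0,0,0]
    - [0,0,0,0,0,0]
    - [0,0,-0.05,0,0,0]
    - [0,0,-0.15,0,0,0]
    - [0,0,-0.35,0,0,0]
    - [0,0,-0.55,0,0,0]
    - [0,0,-0.7,0,0,0]
    - [0,0,-0.7,0,0,0]
    - [0,0,-0.7,0,0,0]
  grip: 0.4

```text
time_s: 33.2
position: [0.4375, -0.2438, 0.2061]
tcp_rot: [[0.998, -0.062, 0.004], [-0.062, -0.998, -0.003], [0.004, 0.003, -1.0]]
force: [0.5, 0.3, -0.2]
opening: 0.396
grasp_force: 0.0
```

```bash
python3 log.py
python3 - <<'E'
from bars import *
C,im,d=shot('nest4'); 
P=cloud('nest4',[.36,-.4,.0],[.55,-.2,.07])
m=(abs(P[:,0]-.4525)<.03)&(P[:,1]>-.35)&(P[:,1]<-.27); s=P[m]; k=np.linalg.lstsq(np.c_[s[:,:2],np.ones(len(s))],s[:,2],rcond=None)[0]; print('drive z',np.median(s[:,2]).round(4),'slope',k[:2].round(3))
im,d=viewer.capture('top'); t=cam('top'); cv2.imwrite('pics/top9.png',im[:,:,::-1])
v,u=np.mgrid[150:320,200:500]; P=depth(t,np.c_[u.ravel(),v.ravel()],d)
for x in (.41,.44,.48,.51):
    s=P[(abs(P[:,0]-x)<.01)&(((P[:,1]>.3)&(P[:,1]<.35))|((P[:,1]>.15)&(P[:,1]<.2)))]; print('lid',x,len(s),np.median(s[:,2]).round(4))
a=cv2.cvtColor(cv2.imread('pics/top0.png'),cv2.COLOR_BGR2GRAY)[160:222,361:398].astype(int); b=cv2.cvtColor(im,cv2.COLOR_RGB2GRAY)[160:222,361:398].astype(int); print('plain diff',abs(a-b).mean().round(1))
g=cv2.phaseCorrelate(a.astype(np.float32),b.astype(np.float32)); print('plain shift px',g)
E
```

```text
33.2 [-4.194e+01  2.191e+01  1.009e+02  2.000e-02  5.690e+01  5.158e+01] [ 0.4375 -0.2438  0.2061] [ 0.5  0.3 -0.2]
drive z 0.0189 slope [-0.006 -0.006]
lid 0.41 313 0.0671
lid 0.44 294 0.0674
lid 0.48 291 0.0674
lid 0.51 294 0.0673
plain diff 5.4
plain shift px ((0.04346113688583131, -0.023250900773760463), 0.957564490661025)
```

Everything checks out: the disc sled lies flat (drive top 18.9 mm, 18 expected), the lid is level and shut, and the untagged sled has not moved. Handing in.

```bash
python3 -c "
from rig import ticket
print(ticket.hand_in())"
```

```text
the job is handed in; nothing more can be done
None
```

The job is handed in at about 33 s of the 69 s; the hand-in returned no verdict, but my last checks showed the disc sled seated flat in the open nest, the cross sled seated in the grey box with its lid shut, and the untagged sled unmoved in its bay.

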